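# Gauge the headspace of a soap jar

### The job

Take the depth gauge from its wooden holder and seat its foot squarely on the mouth of the open jar that lies back in the sloping cradle, then slide the probe gently down until its tip touches the soap inside the jar. While it is touching, with the foot still sitting on the rim, press the red lock lever fully down; leave the locked gauge standing on the jar, tip still on the soap, without disturbing the other things on the bench.

Things in the scene. Friction and masses are not known exactly. Their poses are not given: they have to be found in the camera images.
- gauge_foot (a point): Loose depth gauge (0.27 kg), upright in the holder: round aluminium foot (80 mm wide, 9 mm thick), white centring cone beneath (54 mm wide at the foot, 36 mm at its end, 14 mm long), probe rod sliding through its centre. This point: centre of the foot's underside, which comes to lie on the jar's rim. z up along the rod, x to the lock lever's side (at the start within 0.6 rad of world x).
- probe_knob (a point): Centre of the blue knob atop the probe rod: a block 26 (x) by 24 (y) by 32 mm high, axes as gauge_foot. With the probe fully raised it is 92 mm above gauge_foot along z; it comes down with the probe, by at most 46 mm. The probe slides stiffly (about 2.5 N) and stays where left. Held by the knob, the foot hangs on the rod, sinking at most to the fully raised stop.
- probe_tip (a point): Lower end of the probe: a short spring-loaded brass contact tip (6 mm diameter) in the end of the 8 mm steel rod, 110 mm below probe_knob; it gives at most 2.5 mm, at about 2 N per mm. With the probe fully raised it is 18 mm below the underside of the foot; it starts raised to within 6 mm.
- probe: The sliding probe (rod and knob, one rigid piece). Its origin is on the rod's axis, 92 mm below probe_knob; axes as gauge_foot.
- lever_pad (a point): Top of the thumb pad (14 by 24 mm) of the red lock lever on the foot, hinged 12 mm from the rod's axis on the gauge's +x side, 24 mm above the foot's underside. Open, it stands 0.6 rad up: pad 26 mm from the axis (along gauge x), 38 mm above the foot's underside. Fully down: pad 31 mm from the axis, 27.5 mm above the underside. Pressing it towards the foot takes about 2 to 3 N.
- lever (a joint): Angle of the lock lever: 0 standing up (open), 0.6 rad pressed fully down (locked). It stays where it is left.
- jar_mouth (a point): Centre of the open mouth, in the rim's plane, of the amber jar clamped in the sloping cradle. z points out of the mouth along the jar's axis, 30 degrees from vertical, leaning roughly towards the robot; x points to the high side of the rim. Rim 71 mm outside, 61 mm inside diameter. With the lever on the high side (x with x) the leaning knob is clear of a gripper that presses the lever from above.
- jar: The clamped, unmoving amber jar, 76 mm diameter, 85 mm tall; origin at the centre of its underside, axes as jar_mouth. The hard, pressed-in round soap inside is part of it; its flat top lies somewhere between 31 and 52 mm below the rim, and how deep must be felt.
- holder: The dark wooden cup, fixed, in which the gauge starts: 96 mm diameter, 60 mm high, bore 64 mm. Origin at the centre of its underside.
- jar_a: Bystander: closed amber jar with yellow label, 68 mm diameter, 75 mm tall; origin at the centre of its underside.
- jar_b: Bystander: closed amber jar with blue label, 68 mm diameter, 75 mm tall; origin at the centre of its underside.
- jar_c: Bystander: small closed amber jar with green label, 60 mm diameter, 60 mm tall; origin at the centre of its underside.
- label_roll: Bystander: roll of paper labels, 92 mm diameter, 45 mm high; origin at the centre of its underside.
- carton: Bystander: closed brown carton, 85 by 85 by 95 mm; origin at the centre of its underside.
- pot: Bystander: white ceramic pot, 72 mm diameter, 100 mm high; origin at the centre of its underside.

How it is judged:
By the outcome, as a careful person would: the job done as asked, in the order asked, and still so for the second after the job is handed in, with the robot touching nothing.
It also fails if it takes over 51 s, if anything falls off the work surface, if the arm or the gripper's body presses on something with over 40 N, if the wrist force passes 120 N, or if a joint passes its speed limit or range.

### The arm

A 6-joint arm with a two-finger parallel gripper is mounted at the origin on the work surface. World frame = base frame: x ahead of the robot, y to its left, z up, the work surface at z = 0. Lengths are in m, angles in degrees, forces in N, time in s.
With the tool pointing down it reaches from about 0.25 to 0.725 m from the base axis. Payload 9.7 kg.
Tool frame: the origin (TCP) lies between the finger pads; the fingertips stand 11 mm ahead of it and the grasp point (between the pads) lies 8 mm behind it; z points along the fingers, y is the line along which they close (so a half turn about z gives the same grasp; the last joint's range is limited). The gripper opens to 85 mm and grips with 20 to 120 N. Pads are 22 mm wide; open, the fingers measure 114 mm over their backs; the gripper's body (76 mm by 85 mm) begins 54 mm behind the grasp point. The pads swing forward as they close: fully open they stand 13 mm farther back than shut.
Start: joints at [-76.375, 4.979, 10.078, 95.1, 0, 90], TCP at [0.13, -0.535, 0.242] pointing down, gripper open.
Joint ranges: [-179.16, 179.16], [-48.56, 103.87], [-65.8, 70.77], [-126.05, 130.52], [-82.76, 87.17], [-180, 180]. Speed limits (degrees/s): [127.2, 127.2, 147.25, 180, 180, 180].

### API

Orientations are given as [roll, pitch, yaw] about the fixed x, y, z axes, in that order (R = Rz(yaw) Ry(pitch) Rx(roll)).
In Python, from workcell import monitor, cams, ticket gives the robot as it stands.
- The arm moves only by the tool carry_out, never from a script. Its argument "plan" is a list of rows, each an object with "travel": the shift along the world's x, y, z as a fraction of full scale, a list of three; "angular": the turn, a rotation vector about the world's x, y, z as a fraction of full scale, a list of three; "grip": the gripper's target within -1 to 1 (fully open at 1, half-way at 0, shut at -1). In form: [{"travel": [x, y, z], "angular": [ax, ay, az], "grip": grip}, ...]. A call has 1 to 8 rows; each row is the pose to reach, as a shift and turn from the pose commanded when the call began; what a row does not reach only later rows make up. Full scale, the value 1, is 300 mm for a shift and 0.5 rad for a turn. A row lasts 1/12 s, in which the tool goes at most 41.7 mm and 7.16 degrees, less where a joint would pass 70% of its speed; a pose out of reach is approached as far as the arm can. A call with a number of a shift or a turn outside -1 to 1 is refused whole. A call with a gripper value outside its range is refused whole. The fingers move at their own pace and stop on an object; "grip_force" is the grip in N (left out, the last holds). Time passes only in rows, so rows that repeat a pose let the fingers close. It gives the time, the measured TCP pose, the force, the opening and the grip force at its end, in the units of the state.
- monitor.get_obs(): the state, without advancing time (a new reading comes with each control period).
- cams.camera(name): name is "side" or "top" or "wrist"; returns a dict with "frame" (400x640x3 uint8, red, green, blue), "mtx" (3x3 intrinsics, pixels), "dist" ([k1, k2, p1, p2, k3] as OpenCV has them; the pictures are not rectified), "view" (4x4, takes a point from world to camera coordinates); the wrist camera has in their place "T_tool_cam" (4x4, takes a point from camera to tool coordinates, whose origin is the TCP and whose axes are the flange's). Camera axes: x right, y up, looking along -z (the intrinsics and any distortion apply to the point x, -y, -z); pixel columns grow to the right and rows downward; lengths in m; the calibration is good to about 2 mm. A picture is of the moment at which its call begins: read the wrist's pose just before it. There is no depth.
- ticket.job_done(): hands the job in; it is judged then, once.
The state is a dict: "time": time; "q": joint angles; "qd": joint speeds; "joint_efforts": joint torques, N m; "ee_pos": TCP position; "tcp_rot": TCP orientation; "wrist_force": force on the tool from outside, world axes, zero at the start; "torque": the same for the moment, N m; "opening": finger opening in m; "grasp_force": force on a finger pad.
Only numpy, scipy, OpenCV 4.12 (cv2) and the standard library are available. Lean on these libraries where they do the work, as an engineer would, in place of code of your own. Each camera call takes 0.05 s, during which the arm holds its last target. There are 200 camera calls.

## Working session

There is one attempt and no reset: what is moved stays moved. The work goes in short steps, Python scripts to look and compute and a tool call to move; the robot and the scene stay as the last step left them, time stands still between calls to the robot, and variables do not carry over. Pictures are saved under pics/ and viewed, at most 10 in all, crops included, and the job is handed in when it is done.

Besides the shell and the picture viewer there is one more tool, called after "Emit:" in YAML: its name, and indented under it one key for each argument. carry_out: Moves the arm, as the interface text tells. Its arguments: {"type":"object","properties":{"plan":{"type":"array","items":{"type":"object","properties":{"travel":{"type":"array","items":{"type":"number"}},"angular":{"type":"array","items":{"type":"number"}},"grip":{"type":"number"}}}},"grip_force":{"type":"number"}},"required":["plan"]}

```bash
mkdir -p pics; ls; cat > h.py <<'E'
import numpy as np, cv2
from workcell import monitor, cams, ticket
from scipy.spatial.transform import Rotation as R
def shot(n):
    o=monitor.get_obs(); c=cams.camera(n); c['obs']=o
    if 'view' not in c:
        T=np.eye(4); T[:3,:3]=R.from_euler('xyz',o['tcp_rot'],degrees=True).as_matrix(); T[:3,3]=o['ee_pos']
        c['view']=np.linalg.inv(T@np.array(c['T_tool_cam']))
    c['view']=np.array(c['view']);return c
def ray(c,px):
    u=cv2.undistortPoints(np.array(px,float).reshape(-1,1,2),np.array(c['mtx']),np.array(c['dist'])).reshape(-1,2)
    Ti=np.linalg.inv(c['view']); d=np.c_[u[:,0],-u[:,1],-np.ones(len(u))]@Ti[:3,:3].T
    return Ti[:3,3],d/np.linalg.norm(d,axis=1,keepdims=True)
def onz(c,px,z):
    o,d=ray(c,px); return o+d*((z-o[2])/d[:,2])[:,None]
def proj(c,P):
    P=np.atleast_2d(P)@c['view'][:3,:3].T+c['view'][:3,3]; P=P*[1,-1,-1]
    return cv2.projectPoints(P,np.zeros(3),np.zeros(3),np.array(c['mtx']),np.array(c['dist']))[0].reshape(-1,2)
def tri(rays):
    A=np.zeros((3,3));b=np.zeros(3)
    for o,d in rays:
        d=d.reshape(3);M=np.eye(3)-np.outer(d,d);A+=M;b+=M@o
    return np.linalg.solve(A,b)
E
python3 - <<'E'
from h import *
print(monitor.get_obs())
for n in ('side','top'):
    c=shot(n); cv2.imwrite(f'pics/{n}0.png',c['frame'][:,:,::-1]); np.save(f'{n}0.npy',c['frame'])
    print(n,np.linalg.inv(c['view']).round(3).tolist(),c['mtx'],c['dist'])
E
```

```text
pics
{'time': 0.0, 'q': array([-7.63750054e+01,  5.01325687e+00,  1.00329357e+01,  9.50992694e+01,
        3.93603412e-04,  9.00001744e+01]), 'qd': array([-0.12185551, -0.04847923, -0.04725358,  0.10756325,  0.01136058,
       -0.03281542]), 'joint_efforts': array([-2.04732110e-03, -5.20378733e+01,  4.64809906e+01,  1.58180553e-02,
       -1.87825776e-04, -3.12570501e-05]), 'ee_pos': array([ 0.1295117 , -0.53430925,  0.24154877]), 'tcp_rot': array([-1.79920409e+02, -3.93360769e-04,  1.36248197e+01]), 'wrist_force': array([-0.39218564, -0.39140277,  0.08794598]), 'torque': array([ 0.02445354,  0.0225506 , -0.01341628]), 'grasp_force': 0.0, 'opening': 0.08527607140070118}
side [[-0.997, 0.06, -0.052, 0.506], [-0.077, -0.57, 0.818, 1.183], [0.019, 0.82, 0.572, 0.945], [0.0, 0.0, 0.0, 1.0]] [[482.21635206   0.         314.28653497]
 [  0.         482.21635206 201.72995433]
 [  0.           0.           1.        ]] [-0.12620708  0.          0.          0.          0.        ]
top [[-0.008, 0.99, -0.144, 0.455], [-1.0, -0.006, 0.014, -0.004], [0.013, 0.144, 0.989, 1.172], [0.0, 0.0, 0.0, 1.0]] [[408.34292867   0.         314.7822685 ]
 [  0.         408.34292867 206.25528803]
 [  0.           0.           1.        ]] [-0.0729241  0.         0.         0.         0.       ]
```

View pics/side0.png

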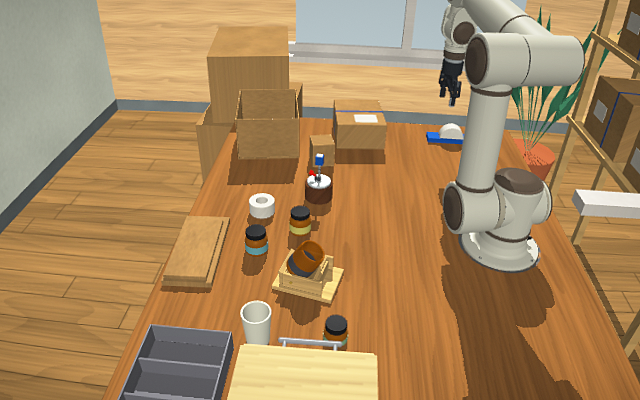

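View pics/top0.png

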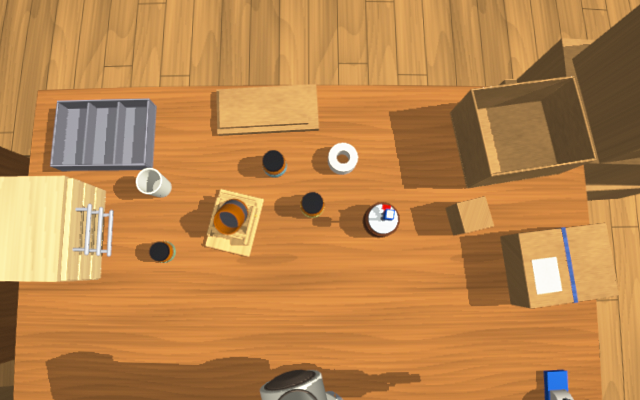

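The side view shows the gauge's blue knob at about (319,160), its red lever at (312,173) and the foot at (318,182), with the jar in its cradle at (306,262). In the top view the knob is at (389,214), the lever at (386,206), the foot at (381,219) and the jar mouth near (230,220).

```bash
python3 - <<'E'
from h import *
c={n:shot(n) for n in('side','top')}
for n in c:
    f=c[n]['frame']; hsv=cv2.cvtColor(f,cv2.COLOR_RGB2HSV)
    box={'side':(290,350,140,215),'top':(355,410,195,245)}[n]
    m0=np.zeros(f.shape[:2],bool); m0[box[2]:box[3],box[0]:box[1]]=1
    H,S,V=[hsv[...,i].astype(int) for i in range(3)]
    for nm,m in dict(blue=(H>95)&(H<130)&(S>120),red=((H<5)|(H>174))&(S>190)&(V>130),white=(S<50)&(V>130)).items():
        y,x=np.nonzero(m&m0); c[n][nm]=(x.mean(),y.mean()); print(n,nm,len(x),x.mean().round(1),y.mean().round(1),x.min(),x.max(),y.min(),y.max())
for nm in('blue','red'): print(nm,tri([ray(c[n],[c[n][nm]]) for n in c]).round(4))
print('foot',onz(c['top'],[c['top']['white']],.069), 'jar~',tri([ray(c['top'],[(230,220)]),ray(c['side'],[(308,255)])]))
a=cv2.resize(c['top']['frame'][175:275,185:285],(600,600),interpolation=cv2.INTER_CUBIC)[:, :,::-1]
b=cv2.resize(c['side']['frame'][225:315,260:360],(600,540),interpolation=cv2.INTER_CUBIC)[:,:,::-1]
o=np.zeros((600,1200,3),np.uint8);o[:,:600]=a;o[:540,600:]=b
cv2.imwrite('pics/z1.png',cv2.resize(o,(800,400)))
E
```

```text
side blue 65 318.6 161.4 291 323 155 214
side red 24 311.7 172.6 309 315 170 175
side white 260 318.8 179.0 307 330 153 188
top blue 46 386.8 215.5 383 394 209 219
top red 29 385.8 206.2 383 390 204 209
top white 560 381.9 219.8 368 397 204 233
blue [ 0.5815 -0.203   0.14  ]
red [ 0.6084 -0.2103  0.0909]
foot [[ 0.5768538  -0.20267874  0.069     ]] jar~ [0.57935721 0.2073822  0.08729231]
```

View pics/z1.png

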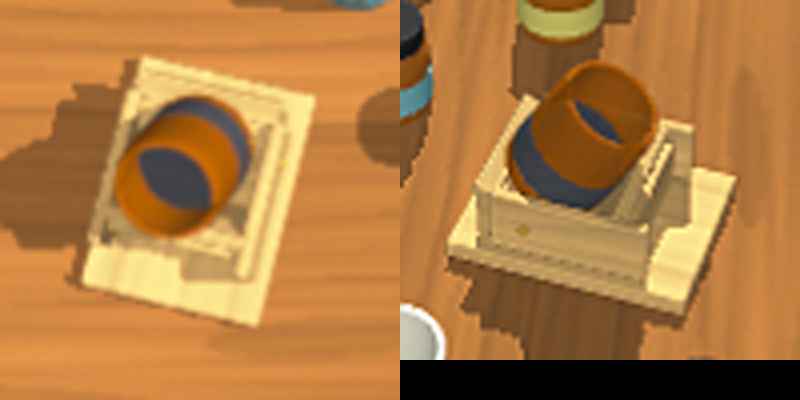

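The crops show the jar's mouth at about (168,192) in the left crop. The cradle's long edge runs from (140,60) to (82,285), so the jar leans towards the robot and about 15° to its left. Next I move above the gauge for a wrist view.

Emit:
carry_out:
  plan:
    - {"travel": [0.7, 0.56, 0.2], "angular": [0, 0, -0.5], "grip": 1}
    - {"travel": [0.7, 0.56, 0.2], "angular": [0, 0, -0.97], "grip": 1}
    - {"travel": [0.7, 0.56, 0.2], "angular": [0, 0, -0.97], "grip": 1}
    - {"travel": [0.7, 0.56, 0.2], "angular": [0, 0, -0.97], "grip": 1}
    - {"travel": [0.7, 0.56, 0.2], "angular": [0, 0, -0.97], "grip": 1}
    - {"travel": [0.7, 0.56, 0.2], "angular": [0, 0, -0.97], "grip": 1}
    - {"travel": [0.7, 0.56, 0.2], "angular": [0, 0, -0.97], "grip": 1}
    - {"travel": [0.7, 0.56, 0.2], "angular": [0, 0, -0.97], "grip": 1}

```text
time: 0.87
ee_pos: [0.3436, -0.3632, 0.3038]
tcp_rot: [-180.0, -0.1, -13.9]
wrist_force: [-0.1, -0.2, 0.4]
opening: 0.0852
grasp_force: 0.0
```

Emit:
carry_out:
  plan:
    - {"travel": [0.5, 0.55, 0], "angular": [0, 0, 0], "grip": 1}
    - {"travel": [0.5, 0.55, 0], "angular": [0, 0, 0], "grip": 1}
    - {"travel": [0.5, 0.55, 0], "angular": [0, 0, 0], "grip": 1}
    - {"travel": [0.5, 0.55, 0], "angular": [0, 0, 0], "grip": 1}
    - {"travel": [0.5, 0.55, 0], "angular": [0, 0, 0], "grip": 1}
    - {"travel": [0.5, 0.55, 0], "angular": [0, 0, 0], "grip": 1}
    - {"travel": [0.5, 0.55, 0], "angular": [0, 0, 0], "grip": 1}
    - {"travel": [0.5, 0.55, 0], "angular": [0, 0, 0], "grip": 1}

```text
time: 1.53
ee_pos: [0.4898, -0.201, 0.3018]
tcp_rot: [180.0, 0.1, -14.0]
wrist_force: [-0.6, -0.9, 0.1]
opening: 0.0855
grasp_force: 0.0
```

```bash
python3 - <<'E'
from h import *
c=shot('wrist'); o=c['obs']; print(o['time'],o['ee_pos'],o['tcp_rot'],np.array(c['T_tool_cam']).round(3).tolist(),c['mtx'][0][0],c['dist'])
cv2.imwrite('pics/w1.png',c['frame'][:,:,::-1]); import pickle; pickle.dump(c,open('w1.pkl','wb'))
E
```

```text
1.5333 [ 0.48982594 -0.20102843  0.30181366] [ 1.79992905e+02  5.60646223e-02 -1.40487870e+01] [[-0.0, 0.951, 0.308, 0.079], [1.0, 0.0, 0.0, -0.0], [0.0, 0.308, -0.951, -0.131], [0.0, 0.0, 0.0, 1.0]] 284.867028696307 [-0.03636107  0.          0.          0.          0.        ]
```

View pics/w1.png

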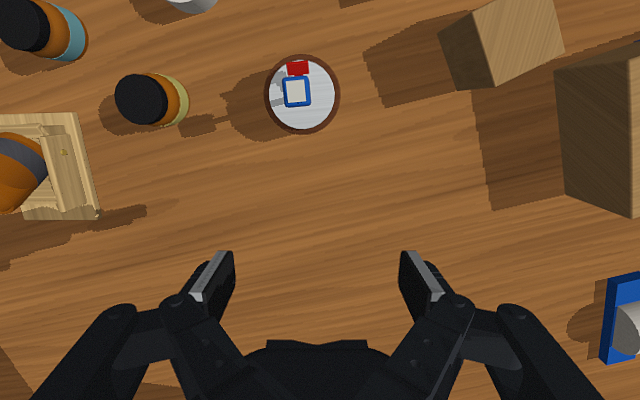

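The wrist view shows the knob top at about (296,92) with a blue border, the red pad at (297,67) and the foot disc centred near (302,96), with about 35 px radius.

```bash
cat >> h.py <<'E'
def masks(c,box):
    f=cv2.cvtColor(c['frame'],cv2.COLOR_RGB2HSV).astype(int);H,S,V=f[...,0],f[...,1],f[...,2]
    b=np.zeros(H.shape,bool);b[box[2]:box[3],box[0]:box[1]]=1
    return dict(blue=(H>100)&(H<125)&(S>110)&b,red=((H<5)|(H>174))&(S>190)&(V>120)&b,white=(S<60)&(V>110)&b)
def pts(m): y,x=np.nonzero(m); return np.c_[x,y].astype(np.float32)
E
python3 - <<'E'
from h import *; import pickle
c=pickle.load(open('w1.pkl','rb')); m=masks(c,(255,350,45,140))
hull=cv2.convexHull(pts(m['white']|m['blue']|m['red'])).reshape(-1,2)
W=onz(c,hull,.069); ce,r=cv2.minEnclosingCircle(W[:,:2].astype(np.float32)); print('foot',ce,r)
lab=pts(m['white']); e=cv2.fitEllipse(cv2.convexHull(lab)); print(e, 'ctr',onz(c,[e[0]],.069))
bx=pts(m['blue']); Wb=onz(c,bx,.165)[:,:2]; rr=cv2.minAreaRect(Wb.astype(np.float32)); print('knob z.165',rr, cv2.boxPoints(rr).round(4).tolist())
red=pts(m['red']); Wr=onz(c,red,.096)[:,:2]; print('red',len(red),Wr.mean(0),cv2.minAreaRect(Wr.astype(np.float32)))
E
```

```text
foot (0.5834197998046875, -0.20582832396030426) 0.040124811232089996
((301.4479064941406, 93.99323272705078), (65.59302520751953, 69.16566467285156), 174.40164184570312) ctr [[ 0.584265  -0.2058981  0.069    ]]
knob z.165 ((0.5830104947090149, -0.2056349664926529), (0.02349676378071308, 0.024973498657345772), 80.58074951171875) [[0.5687999725341797, -0.2152000069618225], [0.5934000015258789, -0.21930000185966492], [0.5972999930381775, -0.19609999656677246], [0.5726000070571899, -0.19200000166893005]]
red 277 [ 0.6103961  -0.20959292] ((0.6100823283195496, -0.20933674275875092), (0.022978080436587334, 0.014135499484837055), 81.35128021240234)
```

Emit:
carry_out:
  plan:
    - {"travel": [-0.1, 1, 0], "angular": [0, 0, 0], "grip": 1}
    - {"travel": [-0.1, 1, 0], "angular": [0, 0, 0], "grip": 1}
    - {"travel": [-0.1, 1, 0], "angular": [0, 0, 0], "grip": 1}
    - {"travel": [-0.1, 1, 0], "angular": [0, 0, 0], "grip": 1}
    - {"travel": [-0.1, 1, 0], "angular": [0, 0, 0], "grip": 1}
    - {"travel": [-0.1, 1, 0], "angular": [0, 0, 0], "grip": 1}
    - {"travel": [-0.1, 1, 0], "angular": [0, 0, 0], "grip": 1}
    - {"travel": [-0.1, 1, 0], "angular": [0, 0, 0], "grip": 1}

```text
time: 2.25
ee_pos: [0.438, -0.0797, 0.3024]
tcp_rot: [-178.3, 0.0, -11.3]
wrist_force: [-0.0, 0.4, 0.4]
opening: 0.0855
grasp_force: 0.0
```

Emit:
carry_out:
  plan:
    - {"travel": [-0.1, 0.4, 0], "angular": [0, 0, 0], "grip": 1}
    - {"travel": [-0.1, 0.4, 0], "angular": [0, 0, 0], "grip": 1}
    - {"travel": [-0.1, 0.4, 0], "angular": [0, 0, 0], "grip": 1}
    - {"travel": [-0.1, 0.4, 0], "angular": [0, 0, 0], "grip": 1}
    - {"travel": [-0.1, 0.4, 0], "angular": [0, 0, 0], "grip": 1}

```text
time: 2.67
ee_pos: [0.3981, -0.0439, 0.3025]
tcp_rot: [-176.5, 0.1, -8.6]
wrist_force: [-0.0, 0.1, 0.7]
opening: 0.0853
grasp_force: 0.0
```

```bash
python3 - <<'E'
from h import *; import pickle
c=shot('wrist'); o=c['obs']; print(o['time'],o['ee_pos'],o['tcp_rot'],o['qd'].round(2))
pickle.dump(c,open('w2.pkl','wb'))
p=proj(c,[.565,.21,.09])[0].astype(int); print(p)
x0=int(np.clip(p[0]-100,0,440)); y0=int(np.clip(p[1]-75,0,250)); print(x0,y0)
cv2.imwrite('pics/w2.png',cv2.resize(c['frame'][y0:y0+150,x0:x0+200],(800,600),interpolation=cv2.INTER_CUBIC)[:,:,::-1])
E
```

```text
2.6667 [ 0.39808438 -0.04392881  0.30246092] [-1.76505003e+02  5.11503099e-02 -8.62832109e+00] [ 0.48 -2.97 -2.74  0.31  0.45  0.01]
[95 66]
0 0
```

View pics/w2.png

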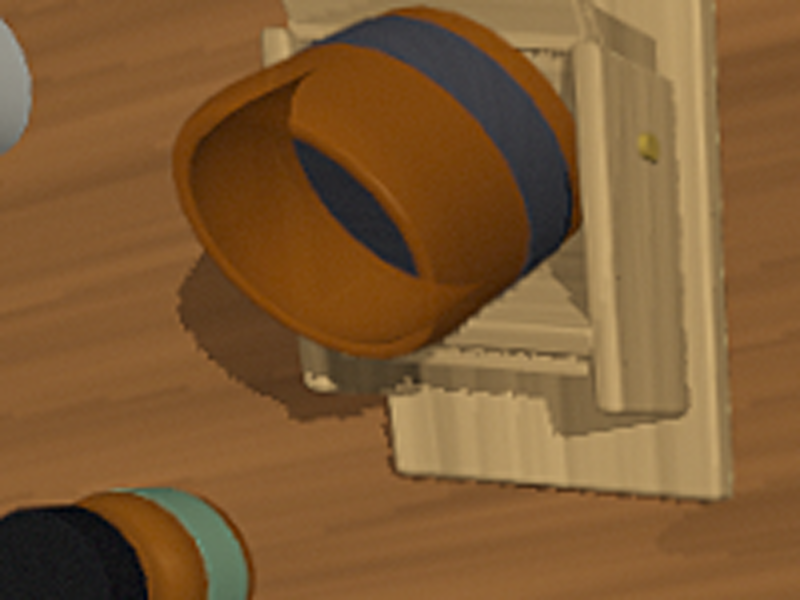

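The picture shows the jar mouth as a tilted rim, centred at about (310,205) in the crop (4x scale), with dark soap inside. The arm lagged behind the commanded move, so I'm checking the joints.

```bash
python3 - <<'E'
from h import *; o=monitor.get_obs(); print(o['time'],o['q'].round(2),o['ee_pos'],o['tcp_rot'])
E
```

```text
2.7167 [ -8.69 -13.34  -0.38 103.02   3.49 179.94] [ 0.39806293 -0.0439095   0.30247752] [-1.76505138e+02  5.70337222e-02 -8.62590182e+00]
```

Emit:
carry_out:
  plan:
    - {"travel": [0, 0.3, 0], "angular": [0, 0, 0], "grip": 1}
    - {"travel": [0, 0.3, 0], "angular": [0, 0, 0], "grip": 1}
    - {"travel": [0, 0.3, 0], "angular": [0, 0, 0], "grip": 1}
    - {"travel": [0, 0.3, 0], "angular": [0, 0, 0], "grip": 1}

```text
time: 3.05
ee_pos: [0.392, -0.0167, 0.3023]
tcp_rot: [-174.8, 0.1, -6.0]
wrist_force: [-0.1, -0.1, -0.1]
opening: 0.0855
grasp_force: 0.0
```

```bash
python3 - <<'E'
from h import *; o=monitor.get_obs(); print(o['time'],o['q'].round(2),o['qd'].round(2),o['ee_pos'],o['tcp_rot'])
E
```

```text
3.05 [ -6.08 -14.43  -1.35 103.21   5.22 179.94] [ 0.65 -0.39 -0.31 -0.04  0.5   0.09] [ 0.39198537 -0.01667093  0.30227579] [-1.74776154e+02  1.20842566e-01 -6.02140769e+00]
```

Joint 6 was against its limit, since yaw = q1 + 180 − q6. I'll use the half-turned grasp instead (yaw about 166–171°), turning while moving to a good jar view.

Emit:
carry_out:
  plan:
    - {"travel": [0.04, 0.12, 0], "angular": [0, 0, 1], "grip": 1}
    - {"travel": [0.04, 0.12, 0], "angular": [0, 0, 1], "grip": 1}
    - {"travel": [0.04, 0.12, 0], "angular": [0, 0, 1], "grip": 1}
    - {"travel": [0.04, 0.12, 0], "angular": [0, 0, 1], "grip": 1}

```text
time: 3.38
ee_pos: [0.4042, 0.0195, 0.3021]
tcp_rot: [-174.8, 0.1, 23.0]
wrist_force: [0.5, -0.4, 0.3]
opening: 0.0854
grasp_force: 0.0
```

Emit:
carry_out:
  plan:
    - {"travel": [0.04, 0.12, 0], "angular": [0, 0, 1], "grip": 1}
    - {"travel": [0.04, 0.12, 0], "angular": [0, 0, 1], "grip": 1}
    - {"travel": [0.04, 0.12, 0], "angular": [0, 0, 1], "grip": 1}
    - {"travel": [0.04, 0.12, 0], "angular": [0, 0, 1], "grip": 1}

```text
time: 3.72
ee_pos: [0.4163, 0.0555, 0.302]
tcp_rot: [-174.8, 0.2, 51.6]
wrist_force: [-0.8, 0.6, -0.9]
opening: 0.0852
grasp_force: 0.0
```

Emit:
carry_out:
  plan:
    - {"travel": [0.04, 0.12, 0], "angular": [0, 0, 1], "grip": 1}
    - {"travel": [0.04, 0.12, 0], "angular": [0, 0, 1], "grip": 1}
    - {"travel": [0.04, 0.12, 0], "angular": [0, 0, 1], "grip": 1}
    - {"travel": [0.04, 0.12, 0], "angular": [0, 0, 1], "grip": 1}

```text
time: 4.05
ee_pos: [0.4283, 0.0915, 0.3019]
tcp_rot: [-174.7, 0.2, 80.3]
wrist_force: [-0.4, 0.0, 0.5]
opening: 0.085
grasp_force: 0.0
```

Emit:
carry_out:
  plan:
    - {"travel": [0.04, 0.12, 0], "angular": [0, 0, 1], "grip": 1}
    - {"travel": [0.04, 0.12, 0], "angular": [0, 0, 1], "grip": 1}
    - {"travel": [0.04, 0.12, 0], "angular": [0, 0, 1], "grip": 1}
    - {"travel": [0.04, 0.12, 0], "angular": [0, 0, 1], "grip": 1}

```text
time: 4.38
ee_pos: [0.4404, 0.1275, 0.3018]
tcp_rot: [-174.7, 0.1, 108.9]
wrist_force: [-0.5, -0.3, -0.2]
opening: 0.0855
grasp_force: 0.0
```

Emit:
carry_out:
  plan:
    - {"travel": [0.04, 0.12, 0], "angular": [0, 0, 1], "grip": 1}
    - {"travel": [0.04, 0.12, 0], "angular": [0, 0, 1], "grip": 1}
    - {"travel": [0.04, 0.12, 0], "angular": [0, 0, 1], "grip": 1}
    - {"travel": [0.04, 0.12, 0], "angular": [0, 0, 1], "grip": 1}

```text
time: 4.72
ee_pos: [0.4524, 0.1636, 0.3018]
tcp_rot: [-174.7, 0.1, 137.6]
wrist_force: [-0.6, 0.4, 1.0]
opening: 0.0856
grasp_force: 0.0
```

Emit:
carry_out:
  plan:
    - {"travel": [0.04, 0.12, 0], "angular": [0, 0, 1], "grip": 1}
    - {"travel": [0.04, 0.12, 0], "angular": [0, 0, 1], "grip": 1}
    - {"travel": [0.04, 0.12, 0], "angular": [0, 0, 1], "grip": 1}
    - {"travel": [0.04, 0.12, 0], "angular": [0, 0, 1], "grip": 1}
    - {"travel": [0.04, 0.12, 0], "angular": [0, 0, 1], "grip": 1}

```text
time: 5.13
ee_pos: [0.4642, 0.1994, 0.3021]
tcp_rot: [-174.7, 0.1, 166.2]
wrist_force: [-0.1, -0.1, 0.3]
opening: 0.0852
grasp_force: 0.0
```

```bash
python3 - <<'E'
from h import *; import pickle
c=shot('wrist'); o=c['obs']; print(o['time'],o['ee_pos'],o['tcp_rot'],o['q'].round(1),o['qd'].round(2))
pickle.dump(c,open('w3.pkl','wb')); cv2.imwrite('pics/w3.png',c['frame'][:,:,::-1])
E
```

```text
5.1333 [0.46415316 0.19938491 0.30209958] [-1.74729339e+02  1.19876484e-01  1.66182543e+02] [ 25.5   3.8  15.4 104.9  -4.2  39.4] [-0.49  0.05  0.51  0.74  0.82 13.33]
```

View pics/w3.png

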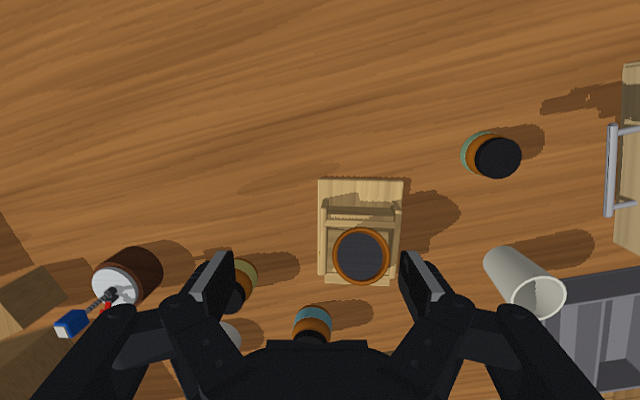

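The view looks nearly down the jar's axis, with the mouth ring centred at about (361,256) and roughly 28 px radius. The cradle's long edges run near-vertical at x≈320 and x≈402. Now I measure it.

```bash
python3 - <<'E'
from h import *; import pickle
c=pickle.load(open('w3.pkl','rb')); f=cv2.cvtColor(c['frame'],cv2.COLOR_RGB2HSV).astype(int);H,S,V=f[...,0],f[...,1],f[...,2]
print(f[256,386:394].tolist(), f[256,361].tolist(), f[240,330:337].tolist(), f[200,314:324].tolist(),f[200,398:408].tolist())
b=np.zeros(H.shape,bool);b[222:290,327:395]=1
ring=b&(S>200)&(H>4)&(H<16)&(V>80)
soap=b&(S<110)&(V<110)&(np.hypot(np.arange(640)[None]-361,np.arange(400)[:,None]-256)<30)
e1=cv2.fitEllipse(cv2.convexHull(pts(ring))); e2=cv2.fitEllipse(cv2.convexHull(pts(soap))); print('ring',ring.sum(),e1,'soap',e2)
cam=np.linalg.inv(c['view'])[:3,3]; o,d=ray(c,[e1[0],e2[0]]); print('cam',cam.round(4),'dirs',d.round(4).tolist())
# distance from size
fx=c['mtx'][0][0]; print('dist71',fx*.071/np.mean(e1[1]),'76',fx*.076/np.mean(e1[1]))
t=shot('top'); f=cv2.cvtColor(t['frame'],cv2.COLOR_RGB2HSV).astype(int)
for k in (.30,.31,.32,.33,.34,.35):
    P=o+d[0]*k; print(k,P.round(4),'top',proj(t,P).round(1),'w2',proj(pickle.load(open('w2.pkl','rb')),P).round(1))
# cradle edges
p=onz(c,[(320,185),(320,270),(403,185),(400,270)],.012); print(p.round(4).tolist())
g=cv2.cvtColor(c['frame'],cv2.COLOR_RGB2GRAY); ls=cv2.HoughLinesP(cv2.Canny(g[172:292,310:412],60,150),1,np.pi/360,18,minLineLength=22,maxLineGap=3)
for l in ls[:,0]:
    a=l+[310,172,310,172]
    if abs(a[0]-a[2])<8: q=onz(c,[a[:2],a[2:]],.015); v=q[1]-q[0]; print(a,np.degrees(np.arctan2(v[1],v[0])).round(1))
E
```

```text
[[15, 221, 129], [15, 212, 149], [16, 219, 140], [14, 215, 116], [15, 158, 84], [19, 118, 104], [18, 117, 129], [18, 121, 135]] [120, 14, 53] [[18, 121, 133], [18, 122, 132], [19, 118, 132], [18, 119, 135], [19, 115, 135], [18, 122, 132], [15, 167, 104]] [[15, 161, 146], [15, 160, 147], [15, 165, 144], [17, 136, 154], [20, 103, 205], [19, 109, 188], [19, 110, 188], [19, 108, 189], [19, 116, 163], [18, 122, 100]] [[18, 120, 140], [18, 119, 137], [19, 116, 134], [18, 121, 124], [16, 145, 102], [14, 163, 97], [14, 164, 98], [15, 167, 96], [15, 171, 97], [14, 166, 97]]
ring 693 ((360.6382141113281, 255.7803497314453), (56.79433059692383, 58.05419921875), 145.0111083984375) soap ((359.5009460449219, 255.87205505371094), (44.77671432495117, 47.70643615722656), 158.01266479492188)
cam [0.3907 0.2301 0.4321] dirs [[0.4882, -0.0468, -0.8715], [0.4878, -0.0506, -0.8715]]
dist71 0.3522127635399218 76 0.37701647928216986
0.3 [0.5372 0.2161 0.1707] top [[219.6 232.4]] w2 [[34.2 88.4]]
0.31 [0.5421 0.2156 0.1619] top [[220.6 230.7]] w2 [[41.2 83.5]]
0.32 [0.547  0.2151 0.1532] top [[221.6 229. ]] w2 [[47.9 78.8]]
0.33 [0.5519 0.2147 0.1445] top [[222.6 227.4]] w2 [[54.4 74.4]]
0.34 [0.5567 0.2142 0.1358] top [[223.5 225.8]] w2 [[60.5 70.1]]
0.35 [0.5616 0.2137 0.1271] top [[224.4 224.3]] w2 [[66.4 66.1]]
[[0.4947, 0.1704, 0.012], [0.6398, 0.1353, 0.012], [0.5214, 0.2921, 0.012], [0.6645, 0.2659, 0.012]]
[317 274 317 180] 166.2
[391 261 394 228] 166.3
[400 232 401 202] 169.6
[325 275 325 236] 166.7
```

```bash
cat >> h.py <<'E'
def delta(rot,pos=None):
    "round numbers for the move from the present pose to (pos, R)"
    o=monitor.get_obs(); R0=R.from_euler('xyz',o['tcp_rot'],degrees=True)
    print('ang',((rot*R0.inv()).as_rotvec()/.5).round(3),'n', '' if pos is None else ('trav',((np.array(pos)-o['ee_pos'])/.3).round(4)))
def tooldown(yaw): return R.from_euler('xyz',[180,0,yaw],degrees=True)
E
python3 - <<'E'
from h import *
delta(tooldown(170.8),[.50,-.20,.30])
E
```

```text
ang [ 0.18  -0.033  0.182] n ('trav', array([ 0.1199, -1.3307, -0.0074]))
```

Emit:
carry_out:
  plan:
    - {"travel": [0.06, -0.67, 0], "angular": [0.18, -0.033, 0.182], "grip": 1}
    - {"travel": [0.06, -0.67, 0], "angular": [0.18, -0.033, 0.182], "grip": 1}
    - {"travel": [0.06, -0.67, 0], "angular": [0.18, -0.033, 0.182], "grip": 1}
    - {"travel": [0.06, -0.67, 0], "angular": [0.18, -0.033, 0.182], "grip": 1}
    - {"travel": [0.06, -0.67, 0], "angular": [0.18, -0.033, 0.182], "grip": 1}
    - {"travel": [0.06, -0.67, 0], "angular": [0.18, -0.033, 0.182], "grip": 1}

```text
time: 5.73
ee_pos: [0.482, -0.0076, 0.3023]
tcp_rot: [-179.9, 0.0, 170.5]
wrist_force: [0.1, 0.6, -0.2]
opening: 0.0856
grasp_force: 0.0
```

Emit:
carry_out:
  plan:
    - {"travel": [0.06, -0.67, 0], "angular": [0, 0, 0], "grip": 1}
    - {"travel": [0.06, -0.67, 0], "angular": [0, 0, 0], "grip": 1}
    - {"travel": [0.06, -0.67, 0], "angular": [0, 0, 0], "grip": 1}
    - {"travel": [0.06, -0.67, 0], "angular": [0, 0, 0], "grip": 1}
    - {"travel": [0.06, -0.67, 0], "angular": [0, 0, 0], "grip": 1}
    - {"travel": [0.06, -0.67, 0], "angular": [0, 0, 0], "grip": 1}
    - {"travel": [0.06, -0.67, 0], "angular": [0, 0, 0], "grip": 1}

```text
time: 6.32
ee_pos: [0.4997, -0.2045, 0.3016]
tcp_rot: [180.0, -0.1, 170.7]
wrist_force: [0.1, 0.3, 1.0]
opening: 0.0857
grasp_force: 0.0
```

```bash
python3 - <<'E'
from h import *; import pickle
c=shot('wrist'); o=c['obs']; print(o['time'],o['ee_pos'],o['tcp_rot'],o['qd'].round(2))
pickle.dump(c,open('w4.pkl','wb')); cv2.imwrite('pics/w4.png',c['frame'][:,:,::-1])
p=proj(c,[[.5835,-.206,.069],[.583,-.2056,.165]]).round(); print(p)
x,y=p[0].astype(int); m=masks(c,(x-60,x+60,y-60,min(y+60,400)))
print({k:(v.sum(),pts(v).mean(0),pts(v).min(0),pts(v).max(0)) for k,v in m.items()})
hull=cv2.convexHull(pts(m['white']|m['blue']|m['red'])).reshape(-1,2)
print('foot',cv2.minEnclosingCircle(onz(c,hull,.069)[:,:2].astype(np.float32)))
print('knob',cv2.minAreaRect(onz(c,pts(m['blue']),.165)[:,:2].astype(np.float32)))
print('red',onz(c,[pts(m['red']).mean(0)],.096))
E
```

```text
6.3167 [ 0.4996807  -0.20445747  0.30158679] [ 1.79975527e+02 -6.64541299e-02  1.70659877e+02] [ 2.83 -1.61 -0.86  0.39  0.33  0.14]
[[325. 229.]
 [328. 265.]]<stdin>:6: RuntimeWarning: Mean of empty slice.
  ret = um.true_divide(
Traceback (most recent call last):
ValueError: zero-size array to reduction operation minimum which has no identity
```

View pics/w4.png

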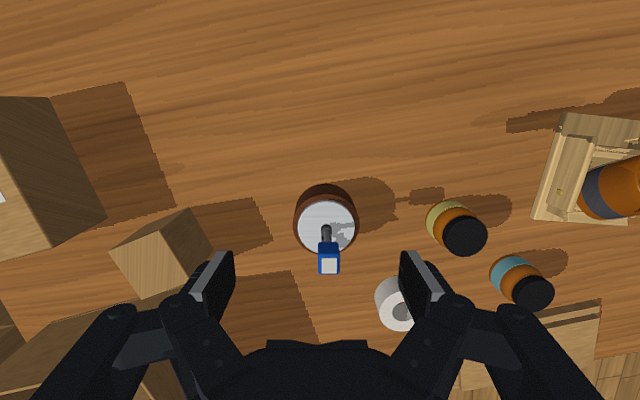

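The gauge is seen from the robot's side, with the foot disc centred near (325,228) and the knob top at (329,265); the red lever is hidden behind the knob.

```bash
python3 - <<'E'
from h import *; import pickle
c=pickle.load(open('w4.pkl','rb')); m=masks(c,(290,365,185,285))
w=m['white'].copy(); w[250:]=0
e=cv2.convexHull(pts(w)).reshape(-1,2); print(e.min(0),e.max(0)); 
W=onz(c,e,.069)[:,:2].astype(np.float32); print('foot',cv2.minEnclosingCircle(W))
b=pts(m['blue']); print(len(b),b.min(0),b.max(0))
t=m['white'].copy(); t[:252]=0; print('top white',pts(t).mean(0),pts(t).min(0),pts(t).max(0))
for z in (.162,.165,.168): print(z,onz(c,[pts(t).mean(0)],z), cv2.minAreaRect(onz(c,b[b[:,1]>257],z)[:,:2].astype(np.float32)))
E
```

```text
[297. 201.] [354. 249.]
foot ((0.5818842649459839, -0.20492404699325562), 0.04039047658443451)
408 [318. 242.] [339. 273.]
top white [328.85153 264.86462] [315. 252.] [336. 273.]
0.162 [[ 0.58481216 -0.20449687  0.162     ]] ((0.585616946220398, -0.20500652492046356), (0.022743098437786102, 0.018496347591280937), 80.58114624023438)
0.165 [[ 0.58301205 -0.20435401  0.165     ]] ((0.5838078856468201, -0.20485801994800568), (0.02249077707529068, 0.01829114370048046), 80.5811767578125)
0.168 [[ 0.58121194 -0.20421116  0.168     ]] ((0.5819988250732422, -0.20470945537090302), (0.022238416597247124, 0.018085947260260582), 80.58143615722656)
```

Emit:
carry_out:
  plan:
    - {"travel": [0.276, 0, 0], "angular": [0, 0, 0], "grip": 1}
    - {"travel": [0.276, 0, 0], "angular": [0, 0, 0], "grip": 1}
    - {"travel": [0.276, 0, 0], "angular": [0, 0, 0], "grip": 1}
    - {"travel": [0.276, 0, -0.1], "angular": [0, 0, 0], "grip": 1}
    - {"travel": [0.276, 0, -0.2], "angular": [0, 0, 0], "grip": 1}
    - {"travel": [0.276, 0, -0.3], "angular": [0, 0, 0], "grip": 1}
    - {"travel": [0.276, 0, -0.3], "angular": [0, 0, 0], "grip": 1}
    - {"travel": [0.276, 0, -0.3], "angular": [0, 0, 0], "grip": 1}

```text
time: 7.03
ee_pos: [0.582, -0.2012, 0.2118]
tcp_rot: [180.0, -0.1, 171.1]
wrist_force: [0.3, 0.6, 1.0]
opening: 0.0853
grasp_force: 0.0
```

```bash
python3 - <<'E'
from h import *
o=monitor.get_obs(); print(o['time'],o['ee_pos'],o['tcp_rot'],o['wrist_force'],o['qd'].round(2)); delta(tooldown(170.6),[.5825,-.205,.143])
E
```

```text
7.0333 [ 0.58198507 -0.20115075  0.2117943 ] [ 1.79964486e+02 -1.42505104e-01  1.71078179e+02] [0.31031722 0.59169758 1.04777915] [-0.47 -1.16  4.77  1.15  0.01 -0.39]
ang [-0.002 -0.005 -0.017] n ('trav', array([ 0.0017, -0.0128, -0.2293]))
```

Emit:
carry_out:
  plan:
    - {"travel": [0.002, -0.013, -0.1], "angular": [0, 0, -0.017], "grip": 1}
    - {"travel": [0.002, -0.013, -0.18], "angular": [0, 0, -0.017], "grip": 1}
    - {"travel": [0.002, -0.013, -0.229], "angular": [0, 0, -0.017], "grip": 1}
    - {"travel": [0.002, -0.013, -0.229], "angular": [0, 0, -0.017], "grip": 1}
    - {"travel": [0.002, -0.013, -0.229], "angular": [0, 0, -0.017], "grip": 1}

```text
time: 7.45
ee_pos: [0.5839, -0.2063, 0.1461]
tcp_rot: [-180.0, 0.1, 170.6]
wrist_force: [0.2, -0.8, 0.4]
opening: 0.0856
grasp_force: 0.0
```

Emit:
carry_out:
  plan:
    - {"travel": [0, 0, 0], "angular": [0, 0, 0], "grip": -1}
    - {"travel": [0, 0, 0], "angular": [0, 0, 0], "grip": -1}
    - {"travel": [0, 0, 0], "angular": [0, 0, 0], "grip": -1}
    - {"travel": [0, 0, 0], "angular": [0, 0, 0], "grip": -1}
    - {"travel": [0, 0, 0], "angular": [0, 0, 0], "grip": -1}
    - {"travel": [0, 0, 0], "angular": [0, 0, 0], "grip": -1}
    - {"travel": [0, 0, 0], "angular": [0, 0, 0], "grip": -1}
    - {"travel": [0, 0, 0], "angular": [0, 0, 0], "grip": -1}
  grip_force: 40

```text
time: 8.12
ee_pos: [0.5834, -0.2066, 0.1439]
tcp_rot: [-180.0, 0.0, 170.6]
wrist_force: [0.9, 0.1, 2.0]
opening: 0.0234
grasp_force: 46.1
```

```bash
python3 - <<'E'
from h import *
o=monitor.get_obs(); print(o)
E
```

```text
{'time': 8.1167, 'q': array([-1.95015317e+01,  1.35666716e+01,  8.90665380e+00,  8.52988011e+01,
       -4.09586976e-04, -1.00772519e+01]), 'qd': array([ 0.00052911,  0.06002559, -0.1022238 ,  0.00459417,  0.03705171,
       -0.04909201]), 'joint_efforts': array([-2.23613251e-01, -6.08700585e+01,  4.59768355e+01,  2.15337351e-01,
        3.69673956e-02,  1.21900157e-02]), 'ee_pos': array([ 0.5833609 , -0.20659856,  0.14391011]), 'tcp_rot': array([-1.79992391e+02,  4.04741470e-02,  1.70575723e+02]), 'wrist_force': array([0.8567966 , 0.08903868, 2.04598555]), 'torque': array([-0.07105098, -0.14768457,  0.00827993]), 'grasp_force': 46.08422935009003, 'opening': 0.023363908889165015}
```

Emit:
carry_out:
  plan:
    - {"travel": [0, 0, 0.03], "angular": [0, 0, 0], "grip": -1}
    - {"travel": [0, 0, 0.09], "angular": [0, 0, 0], "grip": -1}
    - {"travel": [0, 0, 0.17], "angular": [0, 0, 0], "grip": -1}
    - {"travel": [0, 0, 0.27], "angular": [0, 0, 0], "grip": -1}
    - {"travel": [0, 0, 0.37], "angular": [0, 0, 0], "grip": -1}
    - {"travel": [0, 0, 0.46], "angular": [0, 0, 0], "grip": -1}
    - {"travel": [0, 0, 0.52], "angular": [0, 0, 0], "grip": -1}
    - {"travel": [0, 0, 0.52], "angular": [0, 0, 0], "grip": -1}

```text
time: 8.78
ee_pos: [0.5837, -0.2067, 0.3041]
tcp_rot: [-179.9, 0.3, 170.6]
wrist_force: [0.2, -1.0, -2.1]
opening: 0.0234
grasp_force: 45.6
```

```bash
python3 - <<'E'
from h import *; import pickle
c=shot('wrist'); s=shot('side'); o=c['obs']; print(o['time'],o['ee_pos'],o['tcp_rot'],o['wrist_force'],monitor.get_obs()['wrist_force'],o['opening'])
pickle.dump((c,s),open('w5.pkl','wb'))
p=proj(s,o['ee_pos'])[0].astype(int); print(p, proj(c,o['ee_pos']))
a=cv2.resize(s['frame'][p[1]-40:p[1]+60,p[0]-50:p[0]+50],(400,400),interpolation=cv2.INTER_CUBIC)
b=cv2.resize(c['frame'][180:400,210:430],(400,400),interpolation=cv2.INTER_CUBIC)
cv2.imwrite('pics/w5.png',np.hstack([a,b])[:,:,::-1])
n=R.from_euler('xyz',[180,0,166.3],degrees=True)
G=lambda n3:None
az=np.radians(166.3); gz=np.array([.5*np.cos(az),.5*np.sin(az),np.cos(np.pi/6)]); tz=-gz; ty=np.array([-np.sin(az),np.cos(az),0]) ; ty=-ty; tx=np.cross(ty,tz)
M=R.from_matrix(np.c_[tx,ty,tz]); print(M.as_euler('xyz',degrees=True), 'tool y now',R.from_euler('xyz',o['tcp_rot'],degrees=True).as_matrix().round(3).tolist(), 'tool goal',M.as_matrix().round(3).tolist())
jar=np.array([.5704,.2129,.1114])
tcp=jar+gz*(.092-.008); print('gz',gz,'seat tcp',tcp,'start tcp',tcp+gz*.06)
delta(M,tcp+gz*.06)
E
```

```text
8.7833 [ 0.58367204 -0.2067452   0.30405949] [-179.94401957    0.31563748  170.57162063] [ 0.21938976 -1.01916629 -2.12348369] [ 0.479886    0.27305073 -3.37353392] 0.02339504955670259
[319 115] [[315.94068575 264.41204911]]
[-180.    30.   166.3] tool y now [[-0.986, 0.164, 0.005], [0.164, 0.986, -0.002], [-0.006, -0.001, -1.0]] tool goal [[-0.841, 0.237, 0.486], [0.205, 0.972, -0.118], [-0.5, 0.0, -0.866]]
gz [-0.48577456  0.11841907  0.8660254 ] seat tcp [0.52959494 0.2228472  0.18414613] start tcp [0.50044846 0.22995235 0.23610766]
ang [-0.21  -1.026 -0.146] n ('trav', array([-0.2766,  1.4554, -0.2105]))
```

View pics/w5.png

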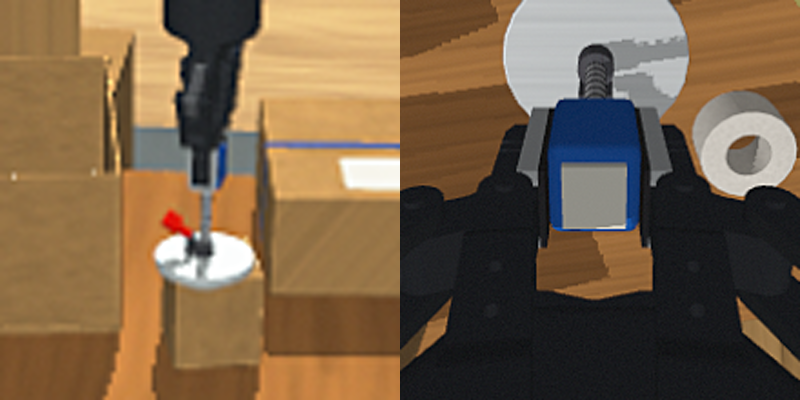

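The gauge hangs straight: the left crop shows the red lever, foot and rod, and the right one shows the knob square between the pads. Next I carry it to the jar while tilting.

Emit:
carry_out:
  plan:
    - {"travel": [-0.02, 0.09, 0], "angular": [-0.013, -0.064, -0.009], "grip": -1}
    - {"travel": [-0.04, 0.19, 0], "angular": [-0.026, -0.128, -0.018], "grip": -1}
    - {"travel": [-0.06, 0.3, 0], "angular": [-0.042, -0.205, -0.029], "grip": -1}
    - {"travel": [-0.08, 0.41, 0], "angular": [-0.058, -0.282, -0.04], "grip": -1}
    - {"travel": [-0.1, 0.52, 0], "angular": [-0.074, -0.359, -0.051], "grip": -1}
    - {"travel": [-0.12, 0.63, 0], "angular": [-0.09, -0.436, -0.062], "grip": -1}
    - {"travel": [-0.14, 0.73, 0], "angular": [-0.105, -0.513, -0.073], "grip": -1}
    - {"travel": [-0.14, 0.73, 0], "angular": [-0.105, -0.513, -0.073], "grip": -1}

```text
time: 9.55
ee_pos: [0.5389, 0.0167, 0.2976]
tcp_rot: [-179.8, 15.0, 168.7]
wrist_force: [-1.5, -0.8, -3.0]
opening: 0.0231
grasp_force: 45.5
```

Emit:
carry_out:
  plan:
    - {"travel": [-0.02, 0.09, 0], "angular": [-0.013, -0.064, -0.009], "grip": -1}
    - {"travel": [-0.04, 0.19, 0], "angular": [-0.026, -0.128, -0.018], "grip": -1}
    - {"travel": [-0.06, 0.3, 0], "angular": [-0.042, -0.205, -0.029], "grip": -1}
    - {"travel": [-0.08, 0.41, -0.03], "angular": [-0.058, -0.282, -0.04], "grip": -1}
    - {"travel": [-0.1, 0.52, -0.08], "angular": [-0.074, -0.359, -0.051], "grip": -1}
    - {"travel": [-0.12, 0.63, -0.14], "angular": [-0.09, -0.436, -0.062], "grip": -1}
    - {"travel": [-0.137, 0.726, -0.2], "angular": [-0.105, -0.513, -0.073], "grip": -1}
    - {"travel": [-0.137, 0.726, -0.21], "angular": [-0.105, -0.513, -0.073], "grip": -1}

```text
time: 10.22
ee_pos: [0.4967, 0.2335, 0.2293]
tcp_rot: [-179.7, 29.7, 166.8]
wrist_force: [-0.3, -1.3, -4.2]
opening: 0.0237
grasp_force: 45.3
```

Emit:
carry_out:
  plan:
    - {"travel": [0, 0, 0], "angular": [0, 0, 0], "grip": -1}
    - {"travel": [0, 0, 0], "angular": [0, 0, 0], "grip": -1}

```text
time: 10.38
ee_pos: [0.4996, 0.2298, 0.235]
tcp_rot: [-179.9, 29.9, 166.4]
wrist_force: [-0.3, -0.4, -1.8]
opening: 0.0235
grasp_force: 45.3
```

```bash
cat >> h.py <<'E'
az=np.radians(166.3); gz=np.array([.5*np.cos(az),.5*np.sin(az),np.cos(np.pi/6)]); ty=np.array([np.sin(az),-np.cos(az),0]); gx=np.cross(ty,gz)
M=R.from_matrix(np.c_[-gx,ty,-gz])
E
python3 - <<'E'
from h import *; import pickle
c=shot('wrist'); s=shot('side'); t=shot('top'); o=c['obs']; print(o['time'],o['ee_pos'],o['tcp_rot'],o['q'].round(1),o['qd'].round(2),[f['obs']['wrist_force'].round(2).tolist() for f in (c,s,t)],o['opening'])
pickle.dump((c,s,t),open('w6.pkl','wb'))
print('gx',gx); delta(M,np.array([.5704,.2129,.1114])+gz*(.084+.06))
print(proj(s,[.5704,.2129,.1114]),proj(t,[.5704,.2129,.1114]),proj(c,[.5704,.2129,.1114]))
a=cv2.resize(s['frame'][195:295,260:360],(400,400),interpolation=cv2.INTER_CUBIC)
b=cv2.resize(c['frame'][100:400,170:470],(400,400),interpolation=cv2.INTER_CUBIC)
cv2.imwrite('pics/w6.png',np.hstack([a,b])[:,:,::-1])
E
```

```text
10.3833 [0.49956122 0.22982871 0.23500556] [-179.85414167   29.89092654  166.40810091] [ 35.6 -16.2 -15.3  70.4 -22.3  45.1] [-1.68 -0.54  2.04  0.3  -0.13 -0.03] [[-0.27, -0.36, -1.8], [0.13, -0.24, -3.02], [0.67, -0.58, -2.12]] 0.02346164033290367
gx [ 0.84138622 -0.20510785  0.5       ]
ang [-0.001  0.001  0.004] n ('trav', array([-0.0009,  0.0025, -0.0037]))
[[312.14524117 249.8582778 ]] [[226.069633   221.52781364]] [[316.70762609 190.8119937 ]]
```

View pics/w6.png

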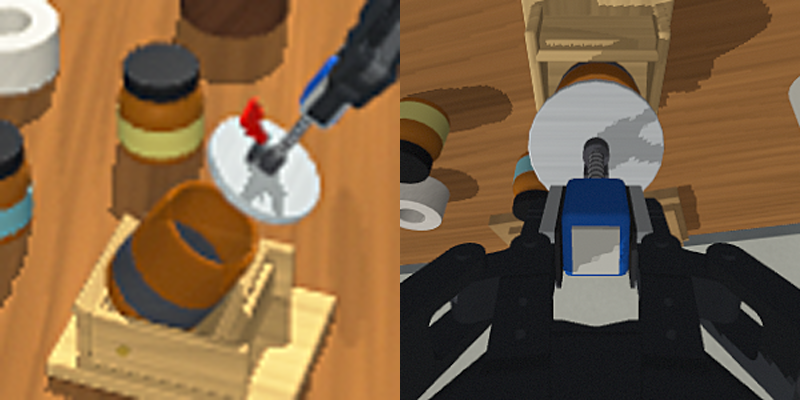

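The left crop shows the foot hovering square above the open mouth, with the lever on the high side; the right one shows the gauge straight in the grip. Before lowering I check its offset in the hand.

```bash
python3 - <<'E'
from h import *; import pickle
c,s,t=pickle.load(open('w6.pkl','rb')); m=masks(c,(255,380,150,236))['white']
h=cv2.convexHull(pts(m)).reshape(-1,2); h=h[h[:,1]<215]
T=np.array(c['T_tool_cam']); u=cv2.undistortPoints(h.reshape(-1,1,2).astype(float),np.array(c['mtx']),np.array(c['dist'])).reshape(-1,2)
d=np.c_[u[:,0],-u[:,1],-np.ones(len(u))]@T[:3,:3].T
from scipy.optimize import least_squares
for zt in (.075,.078,.081):   # tool z of foot top
    P=T[:3,3]+d*((zt-T[2,3])/d[:,2])[:,None]
    r=least_squares(lambda q:np.hypot(P[:,0]-q[0],P[:,1]-q[1])-q[2],[0,0,.04],loss='soft_l1',f_scale=.0005); print(zt,r.x.round(4),len(h),r.fun.std().round(5))
# side/top mouth: orange mask
for n,v,bx in (('side',s,(285,330,235,285)),):
    print([f['obs']['time'] for f in (c,s,t)])
E
```

```text
0.075 [0.0025 0.0003 0.0391] 24 0.00011
0.078 [0.0014 0.0003 0.0397] 24 0.00011
0.081 [0.0003 0.0003 0.0403] 24 0.00011
[10.3833, 10.4333, 10.4833]
```

```bash
python3 - <<'E'
from h import *; import pickle
J=np.array([.5704,.2129,.1114])
c2=pickle.load(open('w2.pkl','rb')); s=cams.camera; t0=np.load('top0.npy'); s0=np.load('side0.npy')
_,s,t=pickle.load(open('w6.pkl','rb')); s=dict(s,frame=s0); t=dict(t,frame=t0)
for n,c,bx in (('w2',c2,(68,112,30,75)),('top',t,(215,245,205,235)),('side',s,(300,322,245,265))):
    f=cv2.cvtColor(c['frame'],cv2.COLOR_RGB2HSV).astype(int); m=((f[...,1]<110)&(f[...,2]<110)).astype(np.uint8)
    k=np.zeros_like(m); k[bx[2]:bx[3],bx[0]:bx[1]]=m[bx[2]:bx[3],bx[0]:bx[1]]
    nl,lab,st,ce=cv2.connectedComponentsWithStats(k); i=1+np.argmax(st[1:,4]); print(n,st[i],ce[i].round(1))
    ct=cv2.findContours((lab==i).astype(np.uint8),cv2.RETR_EXTERNAL,cv2.CHAIN_APPROX_NONE)[0][0].reshape(-1,2)
    o,d=ray(c,ct)
    for r in (.0305,.033):
        w=o-J; dp=d-np.outer(d@gz,gz); wp=w-(w@gz)*gz
        A=(dp**2).sum(1);B=dp@wp;C=wp@wp-r*r;D=B*B-A*C
        ok=D>0; tt=(-B+np.sqrt(np.maximum(D,0)))/A; dep=-((w+d*tt[:,None])@gz)*1000
        print(r,np.round(np.sort(dep[ok])).astype(int).tolist())
    if n=='w2': print(ct.tolist())
E
```

```text
w2 [ 73  35  31  34 333] [88.3 51.5]
0.0305 [41, 42, 42, 42, 42, 42, 42, 42, 42, 42, 42, 42, 42, 43, 43, 43, 43, 43, 43, 43, 43, 43, 43, 43, 43, 43, 43, 43, 43, 43, 43, 43, 43, 43, 43, 43, 43, 44, 44, 44, 44, 45, 46, 46, 47, 47, 48, 49, 50, 50, 51, 52, 52, 53, 53, 53, 55, 55, 55, 55, 56, 57, 57, 57, 57, 57, 58, 58, 58, 59, 59, 59, 59, 59, 60, 60, 60]
0.033 [44, 44, 45, 45, 45, 45, 45, 45, 45, 45, 45, 45, 45, 45, 45, 45, 45, 45, 45, 45, 45, 45, 45, 45, 45, 45, 45, 46, 46, 46, 46, 46, 46, 46, 46, 46, 46, 46, 46, 47, 47, 48, 49, 49, 49, 50, 51, 52, 53, 53, 54, 54, 55, 55, 56, 56, 57, 57, 58, 58, 59, 59, 59, 60, 60, 60, 60, 60, 61, 61, 62, 62, 62, 62, 62, 63, 63]
[[73, 35], [74, 36], [74, 37], [74, 38], [75, 39], [75, 40], [76, 41], [76, 42], [77, 43], [77, 44], [78, 45], [78, 46], [79, 47], [79, 48], [80, 49], [81, 50], [82, 51], [82, 52], [83, 53], [84, 54], [85, 55], [86, 56], [87, 57], [88, 58], [89, 59], [90, 60], [91, 61], [92, 61], [93, 62], [94, 63], [95, 64], [96, 64], [97, 65], [98, 66], [99, 66], [100, 66], [101, 67], [102, 67], [103, 68], [103, 67], [103, 66], [102, 65], [102
[... 328 characters left out ...]
6], [75, 35], [74, 35]]
top [220 212  17  15 186] [228.2 219.2]
0.0305 [33, 37, 37, 38, 39, 40, 40, 40, 40, 40, 40, 40, 41, 41, 41, 42, 42, 43, 43, 43, 43, 43, 44, 44, 52, 52, 60, 60, 68, 69, 76, 76, 83, 83, 89, 89, 92, 95, 97, 100, 102, 102, 103, 105, 106]
0.033 [42, 42, 43, 44, 44, 45, 45, 45, 45, 45, 46, 46, 46, 46, 46, 47, 47, 48, 48, 49, 49, 50, 51, 51, 59, 59, 66, 67, 74, 75, 82, 82, 88, 89, 94, 94, 97, 101, 102, 105, 107, 107, 108, 110, 111]
side [304 250  11  11  38] [308.9 254.9]
0.0305 [42, 42, 43, 44, 44, 44, 45, 45, 45, 45, 46, 46, 47, 47, 47, 48, 51, 52, 52, 54, 55, 55, 55, 56]
0.033 [45, 45, 46, 46, 47, 47, 47, 47, 47, 47, 49, 49, 49, 49, 49, 50, 54, 54, 55, 56, 57, 58, 58, 58]
```

Emit:
carry_out:
  plan:
    - {"travel": [0.012, -0.003, -0.021], "angular": [0, 0, 0], "grip": -1}
    - {"travel": [0.024, -0.005, -0.043], "angular": [0, 0, 0], "grip": -1}
    - {"travel": [0.036, -0.008, -0.065], "angular": [0, 0, 0], "grip": -1}
    - {"travel": [0.048, -0.01, -0.086], "angular": [0, 0, 0], "grip": -1}
    - {"travel": [0.06, -0.013, -0.108], "angular": [0, 0, 0], "grip": -1}
    - {"travel": [0.073, -0.0155, -0.129], "angular": [0, 0, 0], "grip": -1}
    - {"travel": [0.073, -0.0155, -0.129], "angular": [0, 0, 0], "grip": -1}
    - {"travel": [0.073, -0.0155, -0.129], "angular": [0, 0, 0], "grip": -1}

```text
time: 11.2
ee_pos: [0.522, 0.2253, 0.1972]
tcp_rot: [-179.9, 30.0, 166.3]
wrist_force: [-0.5, 0.3, -2.3]
opening: 0.0235
grasp_force: 45.3
```

```bash
cat >> h.py <<'E'
J=np.array([.5704,.2129,.1114])
def stat(n=0):
    F=[];T=[]
    for i in range(n+1):
        o=monitor.get_obs(); F.append(o['wrist_force'])
        if i<n: cams.camera('side')
    F=np.array(F); r=o['ee_pos']-J; b=R.from_euler('xyz',o['tcp_rot'],degrees=True)
    print('t',o['time'],'axial %.2f gx %.2f y %.2f mm'%tuple(1e3*np.array([r@gz,r@gx,r@ty])),'F ax,gx,y',(F.mean(0)@np.c_[gz,gx,ty]).round(2),'rotErr',(M*b.inv()).as_rotvec(degrees=True).round(2),'Faxs',(F@gz).round(1).tolist())
E
python3 -c "
from h import *
stat(3)"
```

```text
t 11.35 axial 100.37 gx 0.23 y 1.05 mm F ax,gx,y [-2.11 -1.31 -0.18] rotErr [-0.01  0.04 -0.  ] Faxs [-1.7, -2.4, -2.1, -2.3]
```

Emit:
carry_out:
  plan:
    - {"travel": [0.0026, -0.004, -0.002], "angular": [0, 0, 0], "grip": -1}
    - {"travel": [0.0042, -0.0045, -0.0048], "angular": [0, 0, 0], "grip": -1}
    - {"travel": [0.0058, -0.0049, -0.0077], "angular": [0, 0, 0], "grip": -1}
    - {"travel": [0.0075, -0.0053, -0.0106], "angular": [0, 0, 0], "grip": -1}
    - {"travel": [0.0091, -0.0057, -0.0135], "angular": [0, 0, 0], "grip": -1}
    - {"travel": [0.0107, -0.006, -0.0164], "angular": [0, 0, 0], "grip": -1}
    - {"travel": [0.0107, -0.006, -0.0164], "angular": [0, 0, 0], "grip": -1}

```text
time: 11.93
ee_pos: [0.5252, 0.2237, 0.1927]
tcp_rot: [-180.0, 30.0, 166.3]
wrist_force: [0.1, 0.2, -2.0]
opening: 0.0236
grasp_force: 45.4
```

```bash
python3 -c "
from h import *
stat(2)"
```

```text
t 12.0333 axial 93.85 gx 0.54 y -0.14 mm F ax,gx,y [-2.04 -1.15 -0.17] rotErr [0.01 0.   0.01] Faxs [-1.7, -1.3, -3.1]
```

Emit:
carry_out:
  plan:
    - {"travel": [0.0016, -0.0004, -0.0029], "angular": [0, 0, 0], "grip": -1}
    - {"travel": [0.0032, -0.0008, -0.0058], "angular": [0, 0, 0], "grip": -1}
    - {"travel": [0.0049, -0.0012, -0.0087], "angular": [0, 0, 0], "grip": -1}
    - {"travel": [0.0065, -0.0016, -0.0116], "angular": [0, 0, 0], "grip": -1}
    - {"travel": [0.0065, -0.0016, -0.0116], "angular": [0, 0, 0], "grip": -1}

```text
time: 12.45
ee_pos: [0.5272, 0.2232, 0.1893]
tcp_rot: [-180.0, 30.0, 166.3]
wrist_force: [0.4, -0.1, -2.8]
opening: 0.0233
grasp_force: 45.4
```

```bash
python3 -c "
from h import *
stat(2)"
```

```text
t 12.55 axial 89.85 gx 0.54 y -0.13 mm F ax,gx,y [-2.19 -1.11  0.1 ] rotErr [0.01 0.   0.01] Faxs [-2.7, -2.6, -1.3]
```

Emit:
carry_out:
  plan:
    - {"travel": [0.0016, -0.0004, -0.0029], "angular": [0, 0, 0], "grip": -1}
    - {"travel": [0.0032, -0.0008, -0.0058], "angular": [0, 0, 0], "grip": -1}
    - {"travel": [0.0049, -0.0012, -0.0087], "angular": [0, 0, 0], "grip": -1}
    - {"travel": [0.0065, -0.0016, -0.0116], "angular": [0, 0, 0], "grip": -1}
    - {"travel": [0.0065, -0.0016, -0.0116], "angular": [0, 0, 0], "grip": -1}

```text
time: 12.97
ee_pos: [0.5292, 0.2228, 0.1859]
tcp_rot: [-180.0, 30.0, 166.3]
wrist_force: [-0.3, 0.3, -2.2]
opening: 0.0236
grasp_force: 45.5
```

```bash
python3 -c "
from h import *
stat(2)"
```

```text
t 13.0667 axial 85.82 gx 0.56 y -0.16 mm F ax,gx,y [-2.16 -1.17  0.21] rotErr [0.01 0.   0.01] Faxs [-1.7, -2.0, -2.7]
```

Emit:
carry_out:
  plan:
    - {"travel": [0.0016, -0.0004, -0.0029], "angular": [0, 0, 0], "grip": -1}
    - {"travel": [0.0032, -0.0008, -0.0058], "angular": [0, 0, 0], "grip": -1}
    - {"travel": [0.0049, -0.0012, -0.0087], "angular": [0, 0, 0], "grip": -1}
    - {"travel": [0.0049, -0.0012, -0.0087], "angular": [0, 0, 0], "grip": -1}

```text
time: 13.4
ee_pos: [0.5306, 0.2225, 0.1835]
tcp_rot: [180.0, 30.0, 166.3]
wrist_force: [-0.9, -0.7, -0.5]
opening: 0.0236
grasp_force: 45.8
```

```bash
python3 -c "
from h import *
stat(2)"
```

```text
t 13.5 axial 82.89 gx 0.65 y -0.07 mm F ax,gx,y [ 0.47 -1.71 -0.07] rotErr [-0.    0.01  0.  ] Faxs [-0.1, 1.4, 0.1]
```

Emit:
carry_out:
  plan:
    - {"travel": [0.0016, -0.0004, -0.0029], "angular": [0, 0, 0], "grip": -1}
    - {"travel": [0.0032, -0.0008, -0.0058], "angular": [0, 0, 0], "grip": -1}
    - {"travel": [0.0049, -0.0012, -0.0087], "angular": [0, 0, 0], "grip": -1}
    - {"travel": [0.0049, -0.0012, -0.0087], "angular": [0, 0, 0], "grip": -1}

```text
time: 13.83
ee_pos: [0.5322, 0.2221, 0.1807]
tcp_rot: [-180.0, 30.0, 166.3]
wrist_force: [-1.5, 1.3, -2.0]
opening: 0.0234
grasp_force: 45.7
```

```bash
python3 -c "
from h import *
stat(2)"
```

```text
t 13.9333 axial 79.71 gx 0.60 y -0.11 mm F ax,gx,y [-0.68 -1.96  0.1 ] rotErr [0.01 0.01 0.01] Faxs [-0.9, 0.0, -1.2]
```

```bash
cat >> h.py <<'E'
from scipy.optimize import least_squares
def footpose(c,ymax=218):
    m=masks(c,(235,400,120,240))['white']; nl,lab,st,ce=cv2.connectedComponentsWithStats(m.astype(np.uint8)); m=lab==1+np.argmax(st[1:,4])
    h=cv2.convexHull(pts(m)).reshape(-1,2); h=h[h[:,1]<ymax]
    T=np.array(c['T_tool_cam']); u=cv2.undistortPoints(h.reshape(-1,1,2).astype(float),np.array(c['mtx']),np.array(c['dist'])).reshape(-1,2)
    d=np.c_[u[:,0],-u[:,1],-np.ones(len(u))]@T[:3,:3].T
    def f(q):
        n=np.array([q[3],0,1.]); p0=np.array([q[0],q[1],q[2]]); P=T[:3,3]+d*(((p0-T[:3,3])@n)/(d@n))[:,None]
        return np.linalg.norm(P-p0,axis=1)-.040
    g=lambda q:f(np.r_[q,0])
    r=least_squares(g,[0,0,.08],loss='soft_l1',f_scale=.0005,x_scale=.01); print('foot xyz mm',(r.x*1e3).round(2),'res',(r.fun.std()*1e3).round(3),len(h),h.min(0),h.max(0))
E
python3 - <<'E'
from h import *; import pickle
footpose(pickle.load(open('w6.pkl','rb'))[0]); c=shot('wrist'); footpose(c); pickle.dump(c,open('w7.pkl','wb')); stat(1)
E
```

```text
foot xyz mm [ 0.77  0.35 79.81] res 0.11 27 [266. 160.] [367. 214.]
foot xyz mm [ 0.74  0.38 73.98] res 0.152 23 [265. 162.] [368. 217.]
t 14.0333 axial 79.70 gx 0.57 y -0.13 mm F ax,gx,y [-0.59 -1.43  0.28] rotErr [0.01 0.01 0.01] Faxs [-0.0, -1.2]
```

Emit:
carry_out:
  plan:
    - {"travel": [0.0016, -0.0004, -0.0029], "angular": [0, 0, 0], "grip": -1}
    - {"travel": [0.0032, -0.0008, -0.0058], "angular": [0, 0, 0], "grip": -1}
    - {"travel": [0.0049, -0.0012, -0.0087], "angular": [0, 0, 0], "grip": -1}
    - {"travel": [0.0065, -0.0016, -0.0116], "angular": [0, 0, 0], "grip": -1}
    - {"travel": [0.0081, -0.002, -0.0144], "angular": [0, 0, 0], "grip": -1}
    - {"travel": [0.0097, -0.0024, -0.0173], "angular": [0, 0, 0], "grip": -1}
    - {"travel": [0.0097, -0.0024, -0.0173], "angular": [0, 0, 0], "grip": -1}

```text
time: 14.62
ee_pos: [0.5351, 0.2214, 0.1755]
tcp_rot: [-180.0, 30.0, 166.3]
wrist_force: [-2.3, 0.1, -1.5]
opening: 0.0232
grasp_force: 45.6
```

```bash
python3 - <<'E'
from h import *
footpose(shot('wrist')); stat(4)
E
```

```text
foot xyz mm [ 0.72  0.23 67.35] res 0.145 24 [263. 164.] [370. 214.]
t 14.8667 axial 73.70 gx 0.58 y -0.21 mm F ax,gx,y [-1.2  -1.47  0.43] rotErr [0.02 0.   0.02] Faxs [-1.0, -1.4, -1.3, -2.1, -0.3]
```

Emit:
carry_out:
  plan:
    - {"travel": [0.0016, -0.0004, -0.0029], "angular": [0, 0, 0], "grip": -1}
    - {"travel": [0.0032, -0.0008, -0.0058], "angular": [0, 0, 0], "grip": -1}
    - {"travel": [0.0032, -0.0008, -0.0058], "angular": [0, 0, 0], "grip": -1}

```text
time: 15.12
ee_pos: [0.536, 0.2211, 0.1738]
tcp_rot: [-180.0, 30.0, 166.3]
wrist_force: [-2.1, 0.7, 0.3]
opening: 0.0237
grasp_force: 45.9
```

```bash
python3 - <<'E'
from h import *
stat(4)
E
```

```text
t 15.3167 axial 71.78 gx 0.58 y -0.18 mm F ax,gx,y [ 0.2  -1.86  0.18] rotErr [0.01 0.01 0.01] Faxs [1.4, -0.8, 0.3, 0.4, -0.3]
```

Emit:
carry_out:
  plan:
    - {"travel": [0.0016, -0.0004, -0.0029], "angular": [0, 0, 0], "grip": -1}
    - {"travel": [0.0032, -0.0008, -0.0058], "angular": [0, 0, 0], "grip": -1}
    - {"travel": [0.0032, -0.0008, -0.0058], "angular": [0, 0, 0], "grip": -1}

```text
time: 15.57
ee_pos: [0.537, 0.2209, 0.1721]
tcp_rot: [-180.0, 30.0, 166.3]
wrist_force: [-1.8, 0.1, -1.0]
opening: 0.0232
grasp_force: 45.8
```

```bash
python3 -c "
from h import *
stat(4)"
```

```text
t 15.7667 axial 69.73 gx 0.56 y -0.18 mm F ax,gx,y [-0.5  -1.74 -0.45] rotErr [0.01 0.   0.01] Faxs [0.0, -1.1, 0.4, -0.4, -1.5]
```

Emit:
carry_out:
  plan:
    - {"travel": [0.0016, -0.0004, -0.0029], "angular": [0, 0, 0], "grip": -1}
    - {"travel": [0.0016, -0.0004, -0.0029], "angular": [0, 0, 0], "grip": -1}

```text
time: 15.93
ee_pos: [0.5374, 0.2208, 0.1712]
tcp_rot: [-180.0, 30.0, 166.3]
wrist_force: [-2.2, -0.1, -0.0]
opening: 0.0232
grasp_force: 45.9
```

```bash
python3 -c "
from h import *
stat(4)"
```

```text
t 16.1333 axial 68.78 gx 0.54 y -0.17 mm F ax,gx,y [-0.16 -2.45 -0.43] rotErr [0.01 0.   0.01] Faxs [1.0, -0.5, 0.0, -0.7, -0.7]
```

Emit:
carry_out:
  plan:
    - {"travel": [0.0016, -0.0004, -0.0029], "angular": [0, 0, 0], "grip": -1}
    - {"travel": [0.0016, -0.0004, -0.0029], "angular": [0, 0, 0], "grip": -1}

```text
time: 16.3
ee_pos: [0.5379, 0.2207, 0.1704]
tcp_rot: [-180.0, 30.0, 166.3]
wrist_force: [-2.1, -0.2, -0.7]
opening: 0.0234
grasp_force: 45.9
```

```bash
python3 -c "
from h import *
stat(4)"
```

```text
t 16.5 axial 67.78 gx 0.53 y -0.17 mm F ax,gx,y [ 0.16 -2.33 -0.3 ] rotErr [0.   0.01 0.01] Faxs [0.4, 0.0, 0.2, 1.1, -0.9]
```

Emit:
carry_out:
  plan:
    - {"travel": [0.0016, -0.0004, -0.0029], "angular": [0, 0, 0], "grip": -1}
    - {"travel": [0.0016, -0.0004, -0.0029], "angular": [0, 0, 0], "grip": -1}

```text
time: 16.67
ee_pos: [0.5384, 0.2206, 0.1695]
tcp_rot: [-180.0, 30.0, 166.3]
wrist_force: [-2.9, 1.0, 0.5]
opening: 0.0236
grasp_force: 45.9
```

```bash
python3 -c "
from h import *
stat(4)"
```

```text
t 16.8667 axial 66.78 gx 0.55 y -0.16 mm F ax,gx,y [ 0.48 -1.92  0.21] rotErr [0.   0.01 0.01] Faxs [2.0, 0.7, -0.4, -0.1, 0.2]
```

Emit:
carry_out:
  plan:
    - {"travel": [0.0016, -0.0004, -0.0029], "angular": [0, 0, 0], "grip": -1}
    - {"travel": [0.0016, -0.0004, -0.0029], "angular": [0, 0, 0], "grip": -1}

```text
time: 17.03
ee_pos: [0.5389, 0.2204, 0.1686]
tcp_rot: [-180.0, 30.0, 166.3]
wrist_force: [-2.3, -0.2, -0.5]
opening: 0.0234
grasp_force: 45.9
```

```bash
python3 -c "
from h import *
stat(4)"
```

```text
t 17.2333 axial 65.79 gx 0.58 y -0.17 mm F ax,gx,y [-0.1  -1.99 -0.3 ] rotErr [0.   0.01 0.01] Faxs [0.6, -0.7, -0.0, -0.6, 0.2]
```

Emit:
carry_out:
  plan:
    - {"travel": [0.0016, -0.0004, -0.0029], "angular": [0, 0, 0], "grip": -1}
    - {"travel": [0.0016, -0.0004, -0.0029], "angular": [0, 0, 0], "grip": -1}

```text
time: 17.4
ee_pos: [0.5393, 0.2203, 0.1678]
tcp_rot: [-180.0, 30.0, 166.3]
wrist_force: [-2.3, -0.0, -0.3]
opening: 0.0235
grasp_force: 45.9
```

```bash
python3 -c "
from h import *
stat(4)"
```

```text
t 17.6 axial 64.78 gx 0.51 y -0.16 mm F ax,gx,y [ 0.1  -2.05 -0.23] rotErr [0.   0.01 0.01] Faxs [0.8, 0.1, -0.7, 0.0, 0.3]
```

Emit:
carry_out:
  plan:
    - {"travel": [0.0012, -0.0003, -0.0022], "angular": [0, 0, 0], "grip": -1}
    - {"travel": [0.0012, -0.0003, -0.0022], "angular": [0, 0, 0], "grip": -1}

```text
time: 17.77
ee_pos: [0.5397, 0.2202, 0.1671]
tcp_rot: [-180.0, 30.0, 166.3]
wrist_force: [-1.2, 0.8, -0.9]
opening: 0.0233
grasp_force: 45.9
```

```bash
python3 -c "
from h import *
stat(4)"
```

```text
t 17.9667 axial 64.03 gx 0.51 y -0.14 mm F ax,gx,y [ 0.49 -2.38  0.12] rotErr [0.   0.01 0.01] Faxs [-0.1, 0.5, 0.9, 1.3, -0.3]
```

Emit:
carry_out:
  plan:
    - {"travel": [0.0012, -0.0003, -0.0022], "angular": [0, 0, 0], "grip": -1}
    - {"travel": [0.0012, -0.0003, -0.0022], "angular": [0, 0, 0], "grip": -1}

```text
time: 18.13
ee_pos: [0.5401, 0.2201, 0.1664]
tcp_rot: [-180.0, 30.0, 166.3]
wrist_force: [-1.6, 0.6, 0.1]
opening: 0.0235
grasp_force: 45.9
```

```bash
python3 -c "
from h import *
stat(4)"
```

```text
t 18.3333 axial 63.28 gx 0.49 y -0.18 mm F ax,gx,y [ 0.82 -1.92 -0.09] rotErr [0.   0.01 0.01] Faxs [1.0, 1.0, 0.9, 0.9, 0.4]
```

Emit:
carry_out:
  plan:
    - {"travel": [0.0012, -0.0003, -0.0022], "angular": [0, 0, 0], "grip": -1}
    - {"travel": [0.0012, -0.0003, -0.0022], "angular": [0, 0, 0], "grip": -1}

```text
time: 18.5
ee_pos: [0.5404, 0.2201, 0.1658]
tcp_rot: [-180.0, 30.0, 166.3]
wrist_force: [-2.1, -0.3, -0.3]
opening: 0.0233
grasp_force: 45.9
```

```bash
python3 -c "
from h import *
stat(4)"
```

```text
t 18.7 axial 62.53 gx 0.52 y -0.17 mm F ax,gx,y [ 0.21 -2.22  0.03] rotErr [0.   0.01 0.01] Faxs [0.7, 0.4, 0.9, -0.4, -0.6]
```

Emit:
carry_out:
  plan:
    - {"travel": [0.0012, -0.0003, -0.0022], "angular": [0, 0, 0], "grip": -1}
    - {"travel": [0.0012, -0.0003, -0.0022], "angular": [0, 0, 0], "grip": -1}

```text
time: 18.87
ee_pos: [0.5408, 0.22, 0.1651]
tcp_rot: [-180.0, 30.0, 166.3]
wrist_force: [-2.8, 0.2, -0.3]
opening: 0.0236
grasp_force: 45.9
```

```bash
python3 -c "
from h import *
stat(4)"
```

```text
t 19.0667 axial 61.76 gx 0.52 y -0.19 mm F ax,gx,y [ 0.6  -1.91 -0.15] rotErr [0.01 0.01 0.01] Faxs [1.1, 0.9, 0.4, 0.0, 0.5]
```

Emit:
carry_out:
  plan:
    - {"travel": [0.0012, -0.0003, -0.0022], "angular": [0, 0, 0], "grip": -1}
    - {"travel": [0.0012, -0.0003, -0.0022], "angular": [0, 0, 0], "grip": -1}

```text
time: 19.23
ee_pos: [0.5411, 0.2199, 0.1645]
tcp_rot: [-180.0, 30.0, 166.3]
wrist_force: [-2.8, 1.4, 0.9]
opening: 0.0233
grasp_force: 45.9
```

```bash
python3 -c "
from h import *
stat(4)"
```

```text
t 19.4333 axial 61.01 gx 0.49 y -0.16 mm F ax,gx,y [ 0.76 -1.93  0.13] rotErr [0.   0.01 0.01] Faxs [2.3, 0.7, 0.5, 0.1, 0.2]
```

Emit:
carry_out:
  plan:
    - {"travel": [0.0012, -0.0003, -0.0022], "angular": [0, 0, 0], "grip": -1}
    - {"travel": [0.0012, -0.0003, -0.0022], "angular": [0, 0, 0], "grip": -1}

```text
time: 19.6
ee_pos: [0.5415, 0.2198, 0.1639]
tcp_rot: [-180.0, 30.0, 166.3]
wrist_force: [-2.8, 0.1, 0.5]
opening: 0.023
grasp_force: 45.9
```

```bash
python3 -c "
from h import *
stat(4)"
```

```text
t 19.8 axial 60.30 gx 0.52 y -0.17 mm F ax,gx,y [ 1.48 -1.97  0.29] rotErr [0.   0.01 0.01] Faxs [1.8, 1.0, 0.9, 1.9, 1.7]
```

Emit:
carry_out:
  plan:
    - {"travel": [0.0012, -0.0003, -0.0022], "angular": [0, 0, 0], "grip": -1}
    - {"travel": [0.0012, -0.0003, -0.0022], "angular": [0, 0, 0], "grip": -1}

```text
time: 19.97
ee_pos: [0.5419, 0.2197, 0.1632]
tcp_rot: [-180.0, 30.0, 166.3]
wrist_force: [-3.3, -0.1, 1.2]
opening: 0.0234
grasp_force: 46.1
```

```bash
python3 -c "
from h import *
footpose(shot('wrist'));stat(4)"
```

```text
foot xyz mm [ 0.56  0.21 53.31] res 0.221 25 [260. 168.] [373. 213.]
t 20.2167 axial 59.57 gx 0.50 y -0.16 mm F ax,gx,y [ 2.55 -2.37 -0.05] rotErr [0.   0.01 0.01] Faxs [2.5, 2.1, 3.5, 2.2, 2.5]
```

The axial force rises about 1.1 N per 0.73 mm step, so the tip touched at about 60.7 and is now compressed by about 1 mm with the foot still seated. I release the knob and withdraw along the axis.

Emit:
carry_out:
  plan:
    - {"travel": [0, 0, 0], "angular": [0, 0, 0], "grip": 0}
    - {"travel": [0, 0, 0], "angular": [0, 0, 0], "grip": 0}
    - {"travel": [0, 0, 0], "angular": [0, 0, 0], "grip": 0}
    - {"travel": [0, 0, 0], "angular": [0, 0, 0], "grip": 0}
    - {"travel": [0, 0, 0], "angular": [0, 0, 0], "grip": 0}

```text
time: 20.63
ee_pos: [0.5419, 0.2196, 0.1632]
tcp_rot: [-180.0, 30.0, 166.3]
wrist_force: [0.5, -0.1, 0.0]
opening: 0.0426
grasp_force: 0.0
```

```bash
python3 -c "
from h import *
footpose(shot('wrist'));stat(2)"
```

```text
foot xyz mm [ 5.59  0.73 53.29] res 0.129 20 [260. 160.] [375. 216.]
t 20.7833 axial 59.53 gx 0.50 y -0.19 mm F ax,gx,y [-0.22 -0.22 -0.12] rotErr [0.   0.01 0.01] Faxs [-0.9, -0.3, 0.5]
```

Emit:
carry_out:
  plan:
    - {"travel": [-0.016, 0.004, 0.029], "angular": [0, 0, 0], "grip": 0}
    - {"travel": [-0.049, 0.012, 0.087], "angular": [0, 0, 0], "grip": 0}
    - {"travel": [-0.081, 0.02, 0.144], "angular": [0, 0, 0], "grip": 0}
    - {"travel": [-0.113, 0.028, 0.202], "angular": [0, 0, 0], "grip": 0}
    - {"travel": [-0.146, 0.036, 0.26], "angular": [0, 0, 0], "grip": 0}
    - {"travel": [-0.146, 0.036, 0.26], "angular": [0, 0, 0], "grip": 0}
    - {"travel": [-0.146, 0.036, 0.26], "angular": [0, 0, 0], "grip": 0}

```text
time: 21.37
ee_pos: [0.4981, 0.2311, 0.2429]
tcp_rot: [179.9, 30.1, 166.3]
wrist_force: [0.9, -0.0, -0.5]
opening: 0.0425
grasp_force: 0.0
```

```bash
python3 - <<'E'
from h import *; import pickle
c=shot('wrist'); s=shot('side'); pickle.dump((c,s),open('w8.pkl','wb')); stat(0)
a=cv2.resize(s['frame'][195:295,260:360],(400,400),interpolation=cv2.INTER_CUBIC)
p=proj(c,J)[0].astype(int); print(p)
y0=int(np.clip(p[1]-75,0,250)); b=cv2.resize(c['frame'][y0:y0+150,p[0]-75:p[0]+75],(400,400),interpolation=cv2.INTER_CUBIC)
cv2.imwrite('pics/w8.png',np.hstack([a,b])[:,:,::-1])
E
```

```text
t 21.4667 axial 149.13 gx 0.03 y -0.15 mm F ax,gx,y [-0.41 -0.27 -0.38] rotErr [ 0.03 -0.03 -0.  ] Faxs [-0.4]
[315 185]
```

View pics/w8.png

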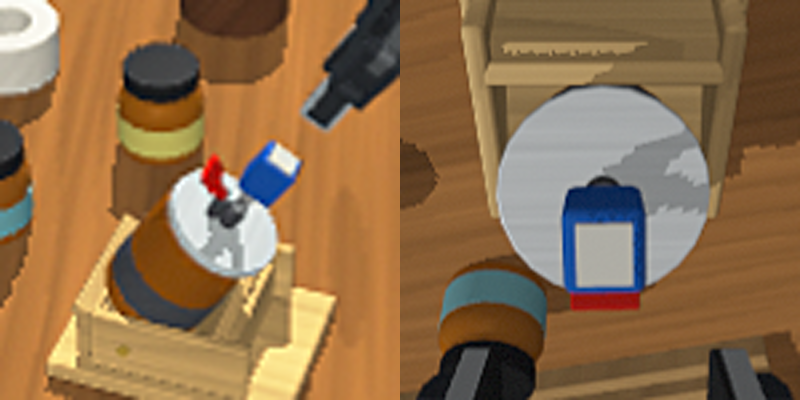

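The left crop shows the foot flat on the jar with the knob leaning towards the robot and the red lever still up. The right one shows the foot disc centred near (603,190), the knob in front and the lever straight behind it. On release the gauge settled about 5 mm downslope onto its cone; I re-measure it while closing the fingers and moving over to the lever side.

Emit:
carry_out:
  plan:
    - {"travel": [0.02, -0.005, 0.012], "angular": [0, 0, 0], "grip": -1}
    - {"travel": [0.05, -0.011, 0.03], "angular": [0, 0, 0], "grip": -1}
    - {"travel": [0.087, -0.019, 0.0515], "angular": [0, 0, 0], "grip": -1}
    - {"travel": [0.087, -0.019, 0.0515], "angular": [0, 0, 0], "grip": -1}
    - {"travel": [0.087, -0.019, 0.0515], "angular": [0, 0, 0], "grip": -1}
    - {"travel": [0.087, -0.019, 0.0515], "angular": [0, 0, 0], "grip": -1}

```text
time: 21.97
ee_pos: [0.5242, 0.2244, 0.256]
tcp_rot: [-179.9, 30.0, 166.3]
wrist_force: [-0.3, 0.2, -0.2]
opening: 0.0005
grasp_force: 0.0
```

```bash
python3 - <<'E'
from h import *; import pickle
c,s=pickle.load(open('w8.pkl','rb'))
m=masks(c,(260,370,120,235)); w=m['white'].copy(); w[225:]=0
h=cv2.convexHull(pts(w)).reshape(-1,2); h=h[h[:,1]<215]
o,d=ray(c,h)
def solve(ax):
    t=((J+gz*ax-o)@gz)/(d@gz); P=(o+d*t[:,None]-J)@np.c_[gx,ty]; return P
for ax in (5,6.2,7.5):
    P=solve(ax); r=least_squares(lambda q:np.hypot(P[:,0]-q[0],P[:,1]-q[1])-q[2],[0,0,.04],loss='soft_l1',f_scale=.0005); 
for axmm in (5,6.2,7.5):
    P=solve(axmm/1e3); r=least_squares(lambda q:np.hypot(P[:,0]-q[0],P[:,1]-q[1])-q[2],[0,0,.04],loss='soft_l1',f_scale=.0005); print(axmm,(r.x*1e3).round(2))
q=pts(m['red']); print('red px',q.min(0),q.max(0),q.mean(0)); o2,d2=ray(c,[q.mean(0)])
P=o2+d2*(((J+gz*.0372-o2)@gz)/(d2@gz))[:,None]-J; print('red',P@np.c_[gx,ty]*1e3)
o=monitor.get_obs(); print(o['opening']); stat(0)
E
```

```text
5 [-4.95  0.35 40.24]
6.2 [-5.27  0.36 40.07]
7.5 [-5.61  0.36 39.88]
red px [304. 220.] [329. 225.] [316.74286 222.73572]
red [[25.17623273  1.29426096]]
0.0004746040315131599
t 21.9667 axial 149.04 gx 31.08 y 0.27 mm F ax,gx,y [-0.02 -0.42  0.12] rotErr [ 0.04 -0.05  0.04] Faxs [-0.0]
```

Emit:
carry_out:
  plan:
    - {"travel": [0.03, -0.007, -0.053], "angular": [0, 0, 0], "grip": -1}
    - {"travel": [0.065, -0.016, -0.116], "angular": [0, 0, 0], "grip": -1}
    - {"travel": [0.1, -0.024, -0.178], "angular": [0, 0, 0], "grip": -1}
    - {"travel": [0.125, -0.03, -0.223], "angular": [0, 0, 0], "grip": -1}
    - {"travel": [0.14, -0.034, -0.25], "angular": [0, 0, 0], "grip": -1}
    - {"travel": [0.1474, -0.036, -0.2627], "angular": [0, 0, 0], "grip": -1}
    - {"travel": [0.1474, -0.036, -0.2627], "angular": [0, 0, 0], "grip": -1}

```text
time: 22.55
ee_pos: [0.5681, 0.2138, 0.1769]
tcp_rot: [-179.9, 29.9, 166.3]
wrist_force: [0.2, 0.4, 0.8]
opening: -0.0001
grasp_force: 0.0
```

```bash
python3 -c "
from h import *
stat(1)"
```

```text
t 22.6 axial 58.85 gx 31.22 y 0.52 mm F ax,gx,y [0.46 0.5  0.47] rotErr [ 0.01 -0.    0.01] Faxs [0.6, 0.3]
```

Emit:
carry_out:
  plan:
    - {"travel": [0.0032, -0.0008, -0.0058], "angular": [0, 0, 0], "grip": -1}
    - {"travel": [0.0065, -0.0016, -0.0116], "angular": [0, 0, 0], "grip": -1}
    - {"travel": [0.0097, -0.0024, -0.0173], "angular": [0, 0, 0], "grip": -1}
    - {"travel": [0.013, -0.0032, -0.0231], "angular": [0, 0, 0], "grip": -1}
    - {"travel": [0.0162, -0.0039, -0.0289], "angular": [0, 0, 0], "grip": -1}
    - {"travel": [0.0162, -0.0039, -0.0289], "angular": [0, 0, 0], "grip": -1}

```text
time: 23.1
ee_pos: [0.5737, 0.2129, 0.1697]
tcp_rot: [180.0, 30.1, 166.3]
wrist_force: [-0.7, -0.2, 3.9]
opening: -0.0
grasp_force: 1.5
```

```bash
python3 -c "
from h import *
stat(3)"
```

```text
t 23.25 axial 48.89 gx 31.57 y 0.69 mm F ax,gx,y [3.53 1.9  0.36] rotErr [-0.01  0.04  0.01] Faxs [3.7, 3.4, 3.3, 3.8]
```

Emit:
carry_out:
  plan:
    - {"travel": [0.0032, -0.0008, -0.0058], "angular": [0, 0, 0], "grip": -1}
    - {"travel": [0.0065, -0.0016, -0.0116], "angular": [0, 0, 0], "grip": -1}
    - {"travel": [0.0097, -0.0024, -0.0173], "angular": [0, 0, 0], "grip": -1}
    - {"travel": [0.0097, -0.0024, -0.0173], "angular": [0, 0, 0], "grip": -1}

```text
time: 23.58
ee_pos: [0.5759, 0.2119, 0.1631]
tcp_rot: [-180.0, 30.0, 166.3]
wrist_force: [0.5, 0.4, 2.4]
opening: 0.0
grasp_force: 0.7
```

```bash
python3 -c "
from h import *
stat(2)"
```

```text
t 23.6833 axial 42.09 gx 30.62 y 0.33 mm F ax,gx,y [ 0.93  1.15 -0.  ] rotErr [ 0.03 -0.07  0.01] Faxs [1.9, 0.7, 0.2]
```

Emit:
carry_out:
  plan:
    - {"travel": [0.0032, -0.0008, -0.0058], "angular": [0, 0, 0], "grip": -1}
    - {"travel": [0.0065, -0.0016, -0.0116], "angular": [0, 0, 0], "grip": -1}
    - {"travel": [0.0065, -0.0016, -0.0116], "angular": [0, 0, 0], "grip": -1}

```text
time: 23.93
ee_pos: [0.5781, 0.2116, 0.1607]
tcp_rot: [180.0, 30.0, 166.3]
wrist_force: [-3.9, 0.4, 3.7]
opening: 0.0
grasp_force: 2.7
```

```bash
python3 -c "
from h import *
stat(2)"
```

```text
t 24.0333 axial 38.84 gx 31.35 y 0.56 mm F ax,gx,y [ 5.31 -0.71 -0.84] rotErr [0.   0.01 0.  ] Faxs [5.1, 4.9, 5.9]
```

Emit:
carry_out:
  plan:
    - {"travel": [0.0016, -0.0004, -0.0029], "angular": [0, 0, 0], "grip": -1}
    - {"travel": [0.0016, -0.0004, -0.0029], "angular": [0, 0, 0], "grip": -1}
    - {"travel": [0.0016, -0.0004, -0.0029], "angular": [0, 0, 0], "grip": -1}

```text
time: 24.28
ee_pos: [0.5784, 0.2116, 0.1606]
tcp_rot: [180.0, 30.0, 166.3]
wrist_force: [-9.5, -0.6, 10.6]
opening: 0.0002
grasp_force: 6.7
```

```bash
python3 -c "
from h import *
stat(2)"
```

```text
t 24.3833 axial 38.59 gx 31.56 y 0.65 mm F ax,gx,y [13.84 -2.71 -2.59] rotErr [-0.01  0.04 -0.02] Faxs [13.8, 13.8, 13.9]
```

The stop is stiff at 38.6 mm (13.8 N), so the lever should be down. I back off along the axis and check by the red pad's position.

Emit:
carry_out:
  plan:
    - {"travel": [-0.008, 0.002, 0.0145], "angular": [0, 0, 0], "grip": -1}
    - {"travel": [-0.04, 0.01, 0.07], "angular": [0, 0, 0], "grip": -1}
    - {"travel": [-0.09, 0.022, 0.16], "angular": [0, 0, 0], "grip": -1}
    - {"travel": [-0.15, 0.037, 0.268], "angular": [0, 0, 0], "grip": -1}
    - {"travel": [-0.24, 0.06, 0.33], "angular": [0, 0, 0], "grip": -1}
    - {"travel": [-0.33, 0.08, 0.33], "angular": [0, 0, 0], "grip": -1}
    - {"travel": [-0.4, 0.1, 0.33], "angular": [0, 0, 0], "grip": -1}
    - {"travel": [-0.4, 0.1, 0.33], "angular": [0, 0, 0], "grip": -1}

```text
time: 25.05
ee_pos: [0.4561, 0.2423, 0.2591]
tcp_rot: [180.0, 30.0, 166.4]
wrist_force: [-0.3, -0.4, -0.4]
opening: 0.0002
grasp_force: 0.0
```

```bash
python3 - <<'E'
from h import *; import pickle
c=shot('wrist'); s=shot('side'); t=shot('top'); pickle.dump((c,s,t),open('w9.pkl','wb')); stat(0)
B=np.c_[gx,ty,gz]; F=J+B@np.array([-5.3,.4,-2.8])/1e3
old=pickle.load(open('w8.pkl','rb'))[1]
def box(v,P,r): p=proj(v,P)[0].astype(int); return (p[0]-r,p[0]+r,p[1]-r,p[1]+r)
def cen(v,k,P,r=14): q=pts(masks(v,box(v,P,r))[k]); return (q.mean(0).round(2),len(q)) if len(q) else None
for nm,v in (('side open',old),('side',s),('top',t),('wrist',c)):
    print(nm,'red',cen(v,'red',F+gx*.028+gz*.033),'blue',cen(v,'blue',F+gz*.065),'pred open',proj(v,F+gx*.026+gz*.038).round(1),'locked',proj(v,F+gx*.031+gz*.0275).round(1),'knob',proj(v,F+gz*.0655).round(1))
R2=[ray(v,[cen(v,'red',F+gx*.028+gz*.033)[0]]) for v in (s,t)]; P=tri(R2); print('red rel foot gx,ty,gz mm',((P-F)@B*1e3).round(1))
P=tri([ray(v,[cen(v,'blue',F+gz*.065)[0]]) for v in (s,t)]); print('blue',((P-F)@B*1e3).round(1))
w=masks(c,box(c,F+gz*.009,60))['white']; 
nl,lab,st,ce=cv2.connectedComponentsWithStats(w.astype(np.uint8)); h=cv2.convexHull(pts(lab==1+np.argmax(st[1:,4]))).reshape(-1,2)
o,d=ray(c,h); X=o+d*(((J+gz*.0062-o)@gz)/(d@gz))[:,None]; X=(X-J)@np.c_[gx,ty]
r=least_squares(lambda q:np.hypot(X[:,0]-q[0],X[:,1]-q[1])-q[2],[0,0,.04],loss='soft_l1',f_scale=.0005); print('foot gx,ty,r',(r.x*1e3).round(2),r.fun.std()*1e3)
E
```

```text
t 25.2 axial 184.97 gx -26.47 y 1.46 mm F ax,gx,y [-0.34 -0.26  0.03] rotErr [ 0.01 -0.   -0.03] Faxs [-0.3]
side open red (array([312.97, 238.91], dtype=float32), 33) blue (array([325.96, 239.09], dtype=float32), 110) pred open [[312.2 238. ]] locked [[308.7 239.1]] knob [[325.7 237.7]]
side red (array([310.37, 240.42], dtype=float32), 43) blue (array([325.21, 239.03], dtype=float32), 109) pred open [[312.2 238. ]] locked [[308.7 239.1]] knob [[325.7 237.7]]
top red (array([223.65, 218.54], dtype=float32), 48) blue (array([219.35, 231.9 ], dtype=float32), 79) pred open [[222.7 219.6]] locked [[224.2 216.3]] knob [[218.  233.3]]
wrist red None blue (array([314.82, 212.58], dtype=float32), 421) pred open [[314.9 230.9]] locked [[315.  231.1]] knob [[314.8 218. ]]
red rel foot gx,ty,gz mm [25.1  0.6 28. ]
blue [-0.4 -1.3 58.7]
foot gx,ty,r [-4.9   0.68 40.03] 0.11585882002635063
```

```bash
python3 - <<'E'
from h import *; import pickle
c,s,t=pickle.load(open('w9.pkl','rb')); T=np.array(c['T_tool_cam'])
f=c['frame'].astype(int)
for col in (308,312,316,320,324): print(col,[f[y,col].tolist() for y in range(216,300,4)])
pt=lambda P:(T@np.r_[P,1]) 
for z in (.011,.014): 
    for x in (.011,0,-.011):
        P=np.linalg.inv(T)@np.array([x,0,z,1]); print(z,x,cv2.projectPoints((P[:3]*[1,-1,-1]).reshape(1,3),np.zeros(3),np.zeros(3),c['mtx'],c['dist'])[0].ravel().round(1))
# red extents in side / top, open vs now
F=J+np.c_[gx,ty,gz]@np.array([-5.,.5,-2.8])/1e3
o8=pickle.load(open('w8.pkl','rb'))[1]; o6=pickle.load(open('w6.pkl','rb'))
for nm,v in (('open',o8),('now',s),('topnow',t)):
    p=proj(v,F+gx*.028+gz*.033)[0].astype(int); q=pts(masks(v,(p[0]-14,p[0]+14,p[1]-14,p[1]+14))['red']); print(nm,q.min(0),q.max(0))
    print(' outer open',proj(v,F+gx*.0318+gz*.042).round(1),'inner',proj(v,F+gx*.0202+gz*.034).round(1),'locked outer',proj(v,F+gx*.038+gz*.0275).round(1),'inner',proj(v,F+gx*.024+gz*.0275).round(1))
E
```

```text
308 [[107, 111, 132], [187, 184, 172], [188, 185, 171], [190, 186, 171], [194, 189, 173], [51, 68, 146], [81, 88, 91], [85, 87, 88], [86, 87, 87], [85, 86, 88], [86, 88, 88], [85, 87, 87], [85, 86, 89], [85, 87, 88], [85, 86, 87], [88, 92, 94], [22, 27, 28], [20, 22, 27], [18, 20, 25], [21, 21, 25], [25, 25, 28]]
312 [[115, 120, 136], [181, 179, 171], [180, 179, 171], [180, 179, 171], [181, 180, 172], [43, 57, 143], [83, 88, 93], [91, 92, 93], [88, 91, 93], [87, 89, 90], [87, 89, 90], [87, 89, 89], [90, 92, 92], [88, 90, 91], [88, 89, 90], [121, 125, 125], [133, 136, 138], [18, 20, 25], [22, 21, 26], [22, 22, 26], [21, 22, 22]]
316 [[121, 123, 134], [181, 180, 171], [180, 178, 171], [180, 179, 170], [181, 180, 171], [64, 56, 140], [12, 18, 22], [25, 22, 24], [16, 17, 17], [19, 19, 22], [21, 17, 21], [21, 23, 21], [23, 23, 20], [22, 22, 22], [17, 17, 22], [31, 30, 33], [34, 31, 34], [34, 32, 33], [27, 29, 29], [27, 27, 29], [28, 28, 30]]
320 [[127, 127, 129], [180, 179, 170], [180, 180, 171], [180, 179, 170], [181, 180, 171], [69, 50, 132], [89, 95, 99], [96, 98, 100], [77, 80, 79], [
[... 323 characters left out ...]
89], [85, 88, 88], [84, 87, 87], [86, 87, 88], [85, 86, 88], [84, 85, 86], [105, 107, 109], [23, 23, 30], [19, 23, 23], [24, 28, 26], [20, 24, 26], [20, 22, 24]]
0.011 0.011 [316. 237.]
0.011 0 [316.  254.8]
0.011 -0.011 [316.  271.9]
0.014 0.011 [316.  234.6]
0.014 0 [316.  252.2]
0.014 -0.011 [316.  269.1]
open [311. 234.] [315. 244.]
 outer open [[311.1 235.8]] inner [[313.2 240.1]] locked outer [[306.4 237.6]] inner [[310.8 240.6]]
now [307. 236.] [315. 244.]
 outer open [[311.1 235.8]] inner [[313.2 240.1]] locked outer [[306.4 237.6]] inner [[310.8 240.6]]
topnow [220. 215.] [227. 223.]
 outer open [[222.4 218.1]] inner [[222.9 220.9]] locked outer [[224.5 213.7]] inner [[223.8 218.6]]
```

The fingertip reach (11 mm) and the red pad's image extents leave some doubt that the lever went the whole way. I'll press it once more from a vertical tool at the pad's outer end, measuring the stop height.

```bash
python3 - <<'E'
from h import *
delta(tooldown(166.3),[.5855,.2095,.255]); print((J+np.c_[gx,ty,gz]@np.array([33,.5,24.7])/1e3).round(4))
E
```

```text
ang [ 2.480e-01  1.017e+00 -1.000e-03] n ('trav', array([ 0.4229, -0.1072, -0.0112]))
[0.5863 0.2095 0.1493]
```

Emit:
carry_out:
  plan:
    - {"travel": [0.06, -0.015, 0], "angular": [0.06, 0.25, 0], "grip": -1}
    - {"travel": [0.12, -0.03, 0], "angular": [0.12, 0.5, 0], "grip": -1}
    - {"travel": [0.18, -0.045, 0], "angular": [0.18, 0.75, 0], "grip": -1}
    - {"travel": [0.25, -0.063, 0], "angular": [0.24, 0.99, 0], "grip": -1}
    - {"travel": [0.33, -0.083, 0], "angular": [0.24, 0.99, 0], "grip": -1}
    - {"travel": [0.4, -0.1, -0.01], "angular": [0.24, 0.99, 0], "grip": -1}
    - {"travel": [0.423, -0.107, -0.01], "angular": [0.24, 0.99, 0], "grip": -1}
    - {"travel": [0.423, -0.107, -0.01], "angular": [0.24, 0.99, 0], "grip": -1}

```text
time: 25.87
ee_pos: [0.5873, 0.208, 0.2533]
tcp_rot: [-179.9, 0.7, 166.2]
wrist_force: [-0.1, 0.7, -0.0]
opening: 0.0001
grasp_force: 0.0
```

```bash
python3 - <<'E'
from h import *; import pickle
c=shot('wrist'); pickle.dump(c,open('w10.pkl','wb')); o=monitor.get_obs(); print(o['time'],o['ee_pos'],o['tcp_rot'],o['wrist_force'])
delta(tooldown(166.3),[.586,.2095,.172])
F=J+np.c_[gx,ty,gz]@np.array([-5.,.5,-2.8])/1e3
q=pts(masks(c,(200,440,120,300))['red']); print('red',len(q), q.min(0) if len(q) else '',q.max(0) if len(q) else '')
print(proj(c,F+gx*.038+gz*.0275),proj(c,F+gx*.0318+gz*.042),proj(c,F+gx*.04+gz*.009))
E
```

```text
25.9167 [0.58600304 0.20862573 0.25433862] [-179.90383557    0.73388344  166.21351335] [-0.20244336  0.50010551  0.13487313]
ang [0.009 0.024 0.003] n ('trav', array([-0.    ,  0.0029, -0.2745]))
red 543 [306. 169.] [332. 197.]
[[317.81748057 198.51709417]] [[317.83103735 187.61064929]] [[317.78739978 204.57421189]]
```

Emit:
carry_out:
  plan:
    - {"travel": [0, 0.003, -0.1], "angular": [0, 0, 0], "grip": -1}
    - {"travel": [0, 0.003, -0.19], "angular": [0, 0, 0], "grip": -1}
    - {"travel": [0, 0.003, -0.25], "angular": [0, 0, 0], "grip": -1}
    - {"travel": [0, 0.003, -0.275], "angular": [0, 0, 0], "grip": -1}
    - {"travel": [0, 0.003, -0.29], "angular": [0, 0, 0], "grip": -1}
    - {"travel": [0, 0.003, -0.29], "angular": [0, 0, 0], "grip": -1}

```text
time: 26.42
ee_pos: [0.5848, 0.2106, 0.1691]
tcp_rot: [-180.0, 0.8, 166.3]
wrist_force: [-0.9, 0.5, 0.4]
opening: 0.0002
grasp_force: 0.0
```

Emit:
carry_out:
  plan:
    - {"travel": [0, 0, -0.005], "angular": [0, 0, 0], "grip": -1}
    - {"travel": [0, 0, -0.01], "angular": [0, 0, 0], "grip": -1}
    - {"travel": [0, 0, -0.01], "angular": [0, 0, 0], "grip": -1}

```text
time: 26.67
ee_pos: [0.5857, 0.2105, 0.1665]
tcp_rot: [180.0, 0.9, 166.3]
wrist_force: [0.9, 0.7, -0.6]
opening: -0.0001
grasp_force: 0.0
```

```bash
python3 -c "
from h import *
stat(1);o=monitor.get_obs();print(o['ee_pos'],o['wrist_force'])"
```

```text
t 26.7167 axial 39.89 gx 40.89 y 1.20 mm F ax,gx,y [-0.51  0.03  0.58] rotErr [ -6.89 -28.3   -0.  ] Faxs [-0.9, -0.1]
[0.58570468 0.21040362 0.16639264] [-0.11381396  0.33835322 -0.25822153]
```

Emit:
carry_out:
  plan:
    - {"travel": [0, 0, -0.004], "angular": [0, 0, 0], "grip": -1}
    - {"travel": [0, 0, -0.007], "angular": [0, 0, 0], "grip": -1}
    - {"travel": [0, 0, -0.007], "angular": [0, 0, 0], "grip": -1}

```text
time: 26.97
ee_pos: [0.5855, 0.2103, 0.1634]
tcp_rot: [-180.0, 0.8, 166.3]
wrist_force: [1.0, 0.2, 0.7]
opening: 0.0003
grasp_force: 0.1
```

```bash
python3 -c "
from h import *
o=monitor.get_obs();print(o['ee_pos'],o['wrist_force'])"
```

```text
[0.58548389 0.21026711 0.16335801] [0.99365602 0.1809355  0.65685082]
```

Emit:
carry_out:
  plan:
    - {"travel": [0, 0, -0.004], "angular": [0, 0, 0], "grip": -1}
    - {"travel": [0, 0, -0.004], "angular": [0, 0, 0], "grip": -1}
    - {"travel": [0, 0, -0.004], "angular": [0, 0, 0], "grip": -1}

```text
time: 27.22
ee_pos: [0.5857, 0.2103, 0.1629]
tcp_rot: [-180.0, 0.9, 166.3]
wrist_force: [0.3, 0.0, 4.0]
opening: 0.0003
grasp_force: 1.9
```

```bash
python3 -c "
from h import *
o=monitor.get_obs();print(o['time'],o['ee_pos'],o['wrist_force'])"
```

```text
27.2167 [0.58565516 0.21027691 0.16288539] [2.76386891e-01 8.24367478e-04 3.98439163e+00]
```

Emit:
carry_out:
  plan:
    - {"travel": [0, 0, -0.003], "angular": [0, 0, 0], "grip": -1}
    - {"travel": [0, 0, -0.003], "angular": [0, 0, 0], "grip": -1}
    - {"travel": [0, 0, -0.003], "angular": [0, 0, 0], "grip": -1}

```text
time: 27.47
ee_pos: [0.5857, 0.2103, 0.1626]
tcp_rot: [180.0, 0.9, 166.3]
wrist_force: [-0.6, -0.7, 7.9]
opening: -0.0002
grasp_force: 4.0
```

```bash
python3 -c "
from h import *
o=monitor.get_obs();print(o['time'],o['ee_pos'],o['wrist_force'])"
```

```text
27.4667 [0.58574933 0.21028266 0.16258042] [-0.62235772 -0.73546515  7.9013724 ]
```

The second stop is stiff too, 0.3 mm for 3.9 N, so the lever is fully down. I retreat straight up and do a last numeric check.

Emit:
carry_out:
  plan:
    - {"travel": [0, 0, 0.02], "angular": [0, 0, 0], "grip": -1}
    - {"travel": [0, 0, 0.1], "angular": [0, 0, 0], "grip": -1}
    - {"travel": [0, 0, 0.2], "angular": [0, 0, 0], "grip": -1}
    - {"travel": [0, 0, 0.32], "angular": [0, 0, 0], "grip": -1}
    - {"travel": [-0.1, 0, 0.4], "angular": [0, 0, 0], "grip": -1}
    - {"travel": [-0.22, 0, 0.45], "angular": [0, 0, 0], "grip": -1}
    - {"travel": [-0.33, 0, 0.45], "angular": [0, 0, 0], "grip": -1}
    - {"travel": [-0.33, 0, 0.45], "angular": [0, 0, 0], "grip": -1}

```text
time: 28.13
ee_pos: [0.4824, 0.2102, 0.2988]
tcp_rot: [180.0, 0.9, 166.4]
wrist_force: [-1.4, -0.5, -0.1]
opening: 0.0003
grasp_force: 0.0
```

```bash
python3 - <<'E'
from h import *; import pickle
s=shot('side');c=shot('wrist'); _,s9,t9=pickle.load(open('w9.pkl','rb')); o=monitor.get_obs(); print(o['time'],o['ee_pos'],o['wrist_force'])
F=J+np.c_[gx,ty,gz]@np.array([-5.,.5,-2.8])/1e3
for v in (s9,s):
    for k,P in (('red',F+gx*.028+gz*.033),('blue',F+gz*.065),('white',F+gz*.009)):
        p=proj(v,P)[0].astype(int); q=pts(masks(v,(p[0]-16,p[0]+16,p[1]-16,p[1]+16))[k]); print(k,len(q),q.mean(0).round(2),q.min(0),q.max(0))
d=np.abs(s['frame'].astype(int)-np.load('side0.npy').astype(int)).sum(2)>60; d=d[140:370,180:380]; nl,l,st,ce=cv2.connectedComponentsWithStats(d.astype(np.uint8)); print([(st[i,4],(ce[i]+[180,140]).round()) for i in range(1,nl) if st[i,4]>15])
E
```

```text
28.2333 [0.48573137 0.21046128 0.29722532] [ 0.01757319  0.67935974 -0.08977352]
red 43 [310.37 240.42] [307. 236.] [315. 244.]
blue 109 [325.21 239.03] [319. 230.] [333. 245.]
white 450 [315.45 251.71] [302. 233.] [329. 263.]
red 41 [310.34 240.59] [307. 236.] [315. 244.]
blue 112 [325.22 239.15] [319. 230.] [333. 246.]
white 444 [315.47 251.81] [302. 233.] [329. 263.]
[(np.int32(1180), array([353., 162.])), (np.int32(474), array([319., 176.])), (np.int32(95), array([315., 224.])), (np.int32(742), array([317., 248.])), (np.int32(314), array([315., 325.])), (np.int32(45), array([333., 341.])), (np.int32(1219), array([343., 360.]))]
```

```bash
python3 -c "
from h import *
print(ticket.job_done())"
```

```text
the job is handed in; nothing more can be done
None
```

I handed the job in with the gauge standing locked on the jar, the tip about 1 mm into its spring on the soap (judged by force) and the foot flat on the rim after settling about 5 mm downslope onto its cone; nothing else was touched, and no pass/fail verdict came back.

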